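# Load the tape caddy and hold it level off the bench

## Task

The two-reel caddy has one empty spindle: put the spare reel standing on the table onto it, all the way down. Then lift the loaded caddy by its grip bar well clear of the table, about 15 cm up, and finish while still holding it there, level and steady, by the bar alone with both reels aboard. Leave the other things on the table alone.

Things in the scene. Friction and masses are not known exactly. Their poses are not given: they have to be found in the camera images.
- caddy: Loose two-reel caddy, about 0.34 kg without reels: an aluminium base plate 84 mm (its x) by 250 mm (its y) and 8 mm thick, standing flat on the table, with an upright steel spindle near each end (on its y axis, 92 mm either side of the middle) and a raised wooden grip bar over the middle. It may stand turned any way about the vertical. Origin: centre of the plate's underside; z up. With a like reel on each spindle it balances at the middle.
- empty_spindle (a point): Foot of the empty spindle, on its axis, on the plate's upper face (8 mm above the underside), 92 mm from the caddy's origin along the caddy's +y. The spindle is 15 mm in diameter and 51 mm tall, the top 8 mm tapering to a 6 mm tip.
- full_spindle (a point): Foot of the other, identical spindle, 92 mm along the caddy's -y; the loaded reel sits on it.
- grip_bar (a point): Centre of the wooden grip bar, 78 mm above the caddy's underside, midway between the spindles. The bar is 52 mm long along the caddy's y, 16 mm thick along the caddy's x, 18 mm tall (top 87 mm above the underside), on two thin upright posts (9 mm diameter, 18 mm either side of its centre); open space beneath and beside it. To be taken from above across its 16 mm thickness.
- spare_reel: Loose full reel of weight tape, all dark grey with a thin white ring round the bore, standing on a flange on the table: a cylinder 54 mm in diameter and 40 mm tall with a 20 mm through bore, about 0.12 kg; both ends alike. Origin: centre of its underside; z is its axis, up. Fully down on a spindle its underside rests on the plate and the spindle tip stands 11 mm above its top.
- loaded_reel: Identical reel already on the full spindle, loose there, underside on the plate. Origin: centre of its underside; z up.
- tape_roll: Bystander: roll of packing tape lying flat, 72 mm diameter, 18 mm tall, on the far side. Origin: centre of its underside.
- marker_red: Bystander: felt marker lying on the far side, right of the tape roll, 124 mm long (its y), 14 mm thick. Origin: centre of its underside.
- hybrid_08: Bystander: black golf club head, 65 x 105 x 75 mm, at the right. Origin: centre of its underside.
- hybrid_03: Bystander: black golf club head, 65 x 105 x 75 mm, at the far left. Origin: centre of its underside.

How it is judged:
On the way:
1. the spare reel is fully down on the empty spindle and let go, with the caddy still standing on the table (horizontal distance between spare_reel and empty_spindle below 0.008 m and z of spare_reel in the frame of caddy between 0.004 and 0.012 m and angle between the z axis of spare_reel and the z axis of caddy, either way round below 0.1 rad and height (world z) of caddy below 0.01 m and contact force between the fingers and spare_reel below 0.2 N), for 0.2 s.
At the end, for the whole second after the job is handed in: Held by the grip bar only (grasp point within 40 mm of its centre), fingers off the reels; underside 90-300 mm up, level within 0.12 rad, under 30 mm/s and 0.15 rad/s; both reels seated (within 4 mm of the plate, 8 mm of the axis, 0.1 rad upright); bystanders moved under 20 mm (height (world z) of caddy between 0.09 and 0.3 m and angle between caddy's own z axis and vertical below 0.12 rad and linear speed of caddy below 0.03 m/s and angular speed of caddy below 0.15 rad/s and contact force between the fingers and caddy above 1.5 N and contact force between the fingers and spare_reel below 0.2 N and contact force between the fingers and loaded_reel below 0.2 N and distance between the grasp point and grip_bar below 0.04 m and horizontal distance between spare_reel and empty_spindle below 0.008 m and z of spare_reel in the frame of caddy between 0.004 and 0.012 m and angle between the z axis of each of spare_reel, loaded_reel and the z axis of caddy, either way round below 0.1 rad and horizontal distance between loaded_reel and full_spindle below 0.008 m and z of loaded_reel in the frame of caddy between 0.004 and 0.012 m); the arm keeps its last pose, push and grip.
It fails at once if the caddy is tipped more than 0.4 rad (angle between caddy's own z axis and vertical above 0.4 rad).
It fails at once if a bystander (tape roll, marker, club heads) is moved by more than 20 mm (distance of any of tape_roll, marker_red, hybrid_08, hybrid_03 from where it was at the start of the episode above 0.02 m).
It also fails if it takes over 64 s, if anything falls off the work surface, if the arm or the gripper's body presses on something with over 40 N, if the wrist force passes 120 N, or if a joint passes its speed limit or range.

## Robot

A 6-joint arm with a two-finger parallel gripper is mounted at the origin on a cart in front of the work surface, level with it; the furniture and walls round the work are solid. World frame = base frame: x ahead of the robot, y to its left, z up, the work surface at z = 0. Lengths are in m, angles in rad, forces in N, time in s.
With the tool pointing down it reaches from about 0.25 to 0.775 m from the base axis. Payload 4 kg.
Tool frame: the origin (TCP) lies at the very end of the fingers, on their centre line; the grasp point (between the pads) lies 19 mm behind it; z points along the fingers, x is the direction in which the jaws open and shut, and the axes are right-handed (so a half turn about z gives the same grasp; the last joint's range is limited). The gripper opens to 94 mm and grips with 3 to 60 N. Pads are 16 mm wide; open, the fingers measure 119 mm over their backs; the gripper's body (75 mm by 177 mm) begins 78 mm behind the grasp point.
Start: joints at [-1.309, 0.087, 1.371, -0, 1.684, -0.103], TCP at [0.196, -0.514, 0.206] pointing down, gripper open.
Joint ranges: [-3.1, 3.1], [-0.76, 2.03], [0.27, 2.55], [-1.08, 4.22], [0.17, 2.65], [-2.57, 2.57]. Speed limits (rad/s): [2.79, 2.79, 3.14, 3.14, 3.14, 3.14].

## Interface

Orientations are given as [roll, pitch, yaw] about the fixed x, y, z axes, in that order (R = Rz(yaw) Ry(pitch) Rx(roll)).
In Python, from bench import robot, cams, ticket gives the robot as it stands.
- The arm moves only by the tool jog_arm, never from a script. Its argument "series" is a list of rows, each an object of numbers: "x", "y", "z": the shift along the tool's x, y, z in m; "rx", "ry", "rz": the turn, a rotation vector about the tool's x, y, z in degrees. A call has 1 to 12 rows; each row shifts and turns the pose as measured when the row begins, along the tool's axes as they then stand; what a row does not reach is not made up. A row lasts 1/12 s, in which the tool goes at most 41.7 mm and 7.16 degrees, less where a joint would pass 70% of its speed; a pose out of reach is approached as far as the arm can. A call with a gripper value outside its range is refused whole. "claw" is the opening, from 0 (shut) to 1 (fully open), set as the call begins (left out, the last holds). The fingers move at their own pace and stop on an object; the grip force is fixed at half the most. Time passes only in rows, so rows that do not move let the fingers close. It gives the time, the measured TCP pose, the force and the opening at its end, in the units of the state.
- robot.get_obs(): the state, without advancing time (a new reading comes with each control period).
- cams.snapshot(name): name is "side" or "top" or "wrist"; returns a dict with "img" (420x560x3 uint8, red, green, blue), "mtx" (3x3 intrinsics, pixels), "origin" and "attitude" of the camera in the world. Camera axes: x right, y down, z forward; pixel columns grow to the right and rows downward; lengths in m; the calibration is good to about 2 mm. A picture is of the moment at which its call begins. There is no depth.
- ticket.close_job(): hands the job in, once; it reports no verdict.
Trained networks look in a picture, given as the dict that the camera call returned (one of the last four; its "shot" number tells which), for a name from the list of things; names that differ only in an ending like _2 or _b are one class to them, and where a whole thing is asked for, a point or a joint stands for the part that bears it (a point fixed in the world has none). Each returns a list of dicts, best first, with "p" (0 to 1); they miss things now and then, are a little off and sometimes report something else, mostly with a low value. They report only what shows in the picture. A call takes as long as a camera call.
- cams.look_for(thing, picture): "bbox" ([left, top, width, height] in pixels, round what is visible of it).
The state is a dict: "time": time; "joint_positions": joint angles; "qvel": joint speeds; "joint_torque": joint torques, N m; "tool_pos": TCP position; "ee_rot": TCP orientation; "wrist_force": force on the tool from outside, world axes, zero at the start; "wrist_torque": the same for the moment, N m; "width": finger opening in m.
Only numpy, scipy, OpenCV 4.12 (cv2) and the standard library are available. Lean on these libraries where they do the work, as an engineer would, in place of code of your own. Each camera call takes 0.05 s, during which the arm holds its last target.

## Working session

There is one attempt and no reset: what is moved stays moved. The work goes in short steps, Python scripts to look and compute and a tool call to move; the robot and the scene stay as the last step left them, time stands still between calls to the robot, and variables do not carry over. Pictures are saved under pics/ and viewed, and the job is handed in when it is done.

Besides the shell and the picture viewer there is one more tool, called in YAML: its name, and indented under it one key for each argument. jog_arm: Moves the arm, as the interface text tells. Its arguments: {"type":"object","properties":{"series":{"type":"array","items":{"type":"object","properties":{"x":{"type":"number"},"y":{"type":"number"},"z":{"type":"number"},"rx":{"type":"number"},"ry":{"type":"number"},"rz":{"type":"number"}}}},"claw":{"type":"number"}},"required":["series"]}

```bash
ls; mkdir -p pics; python3 - <<'E'
from bench import robot,cams,ticket
import cv2
print(robot.get_obs())
for n in ["side","top"]:
    s=cams.snapshot(n); cv2.imwrite(f"pics/{n}0.png",s["img"][:,:,::-1])
    print(n,s["mtx"].tolist(),s["origin"],s["attitude"],s["shot"])
    for t in ["caddy","spare_reel","loaded_reel","tape_roll","marker_red","hybrid_08","hybrid_03","grip_bar","empty_spindle"]:
        try: print(t,[(d["bbox"],round(d["p"],2)) for d in cams.look_for(t,s)][:3])
        except Exception as e: print(t,e)
E
```

```text
pics
{'time': 0.0, 'joint_positions': array([-1.30909180e+00,  8.79484916e-02,  1.37225107e+00,  5.82883337e-06,
        1.68360982e+00, -1.03109147e-01]), 'qvel': array([-0.00085769, -0.00037028,  0.00037739,  0.00040058, -0.00035167,
        0.00030633]), 'joint_torque': array([ 9.42719703e-05, -3.40187573e+01, -3.02423179e+01,  7.19499565e-02,
        3.29493103e-02, -1.71456277e-04]), 'tool_pos': array([ 0.19607486, -0.5132682 ,  0.20430937]), 'ee_rot': array([-3.14135873e+00,  2.20436324e-03, -1.20598175e+00]), 'wrist_force': array([ 0.86380036, -0.02906245, -0.07703478]), 'wrist_torque': array([ 0.03697822,  0.05784648, -0.01033155]), 'width': 0.09395333753185715}
side [[453.74779796496006, 0.0, 278.7723563424912], [0.0, 453.74779796496006, 202.372872254537], [0.0, 0.0, 1.0]] [0.07478684 0.95311404 0.49228525] [-1.92279057  0.02831625 -2.6267174 ] 1
caddy [([211.8, 230.6, 116.4, 56.3], 0.93)]
spare_reel [([302.9, 203.2, 20.7, 17.6], 0.85)]
loaded_reel [([293.8, 238.6, 23.1, 28.7], 0.8), ([210.1, 237.8, 116.7, 49.6], 0.37)]
tape_roll [([239.6, 209.7, 25.5, 12.3], 0.81)]
marker_r
[... 365 characters left out ...]
 [0.0, 0.0, 1.0]] [ 0.47503629 -0.021632    1.12547682] [-3.01450506  0.01711952 -1.56464397] 2
caddy [([161.1, 188.4, 87.5, 87.9], 0.59)]
spare_reel [([325.2, 204.5, 16.6, 22.5], 0.66)]
loaded_reel [([216.5, 246.2, 22.3, 19.2], 0.63), ([111.7, 155.2, 36.9, 30.9], 0.15)]
tape_roll [([283.4, 145.4, 26.4, 31.4], 0.96)]
marker_red [([339.2, 172.4, 50.9, 5.5], 0.65)]
hybrid_08 [([417.9, 194.7, 44.5, 27.8], 0.77), ([109.8, 156.3, 38.8, 30.4], 0.64), ([213.9, 246.1, 22.4, 19.3], 0.61)]
hybrid_03 [([417.9, 194.7, 44.5, 27.8], 0.77), ([109.8, 156.3, 38.8, 30.4], 0.64), ([213.9, 246.1, 22.4, 19.3], 0.61)]
grip_bar [([160.5, 189.1, 90.6, 87.7], 0.73)]
empty_spindle [([160.1, 186.7, 87.4, 92.5], 0.87)]
```

```bash
python3 - <<'E'
import cv2
a=cv2.imread("pics/top0.png"); 
cv2.imwrite("pics/top0c.png",cv2.resize(a[130:290,100:370],None,fx=2.96,fy=2.96,interpolation=cv2.INTER_CUBIC))
a=cv2.imread("pics/side0.png"); 
cv2.imwrite("pics/side0c.png",cv2.resize(a[160:310,120:360],None,fx=3.3,fy=3.3,interpolation=cv2.INTER_CUBIC))
E
```

```text
(no output)
```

View pics/top0.png

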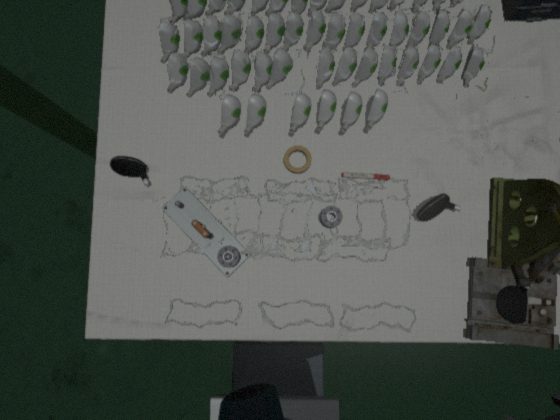

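View pics/top0c.png

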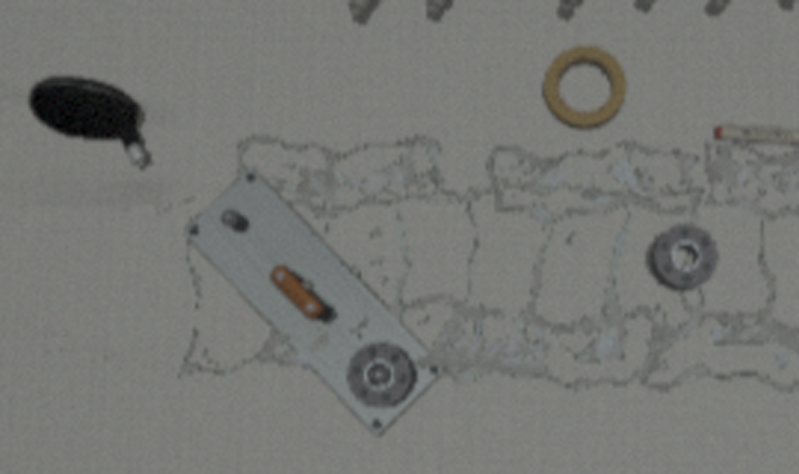

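View pics/side0c.png

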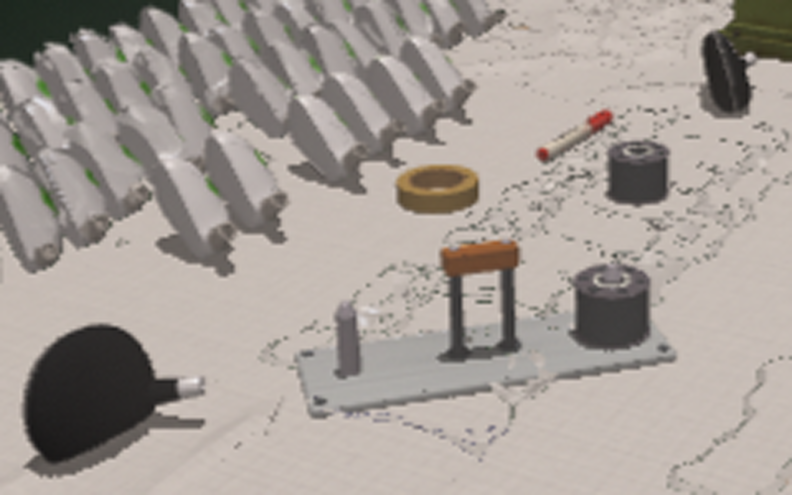

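```bash
cat > h.py <<'E'
import numpy as np,cv2
from scipy.spatial.transform import Rotation as R
from bench import robot,cams,ticket
def ray(s,u,v,z):
    A=R.from_euler('xyz',s["attitude"]).as_matrix() if np.ndim(s["attitude"])==1 else np.array(s["attitude"])
    d=A@np.linalg.inv(s["mtx"])@[u,v,1]; o=np.array(s["origin"])
    return o+d*(z-o[2])/d[2]
def proj(s,p):
    A=R.from_euler('xyz',s["attitude"]).as_matrix()
    q=s["mtx"]@(A.T@(np.array(p)-s["origin"])); return q[:2]/q[2]
def snap(n,name):
    s=cams.snapshot(n); cv2.imwrite(f"pics/{name}.png",s["img"][:,:,::-1]); return s
E
python3 - <<'E'
from h import *
s=snap("top","t1"); f=lambda u,v,z: ray(s,u/2.96+100,v/2.96+130,z).round(4)
for n,u,v,z in [("sA1",250,177,.008),("sA2",194,230,.008),("sB1",434,370,.008),("sB2",377,424,.008),("reel",685,256,.04),("tip",230,215,.059),("barA",279,272,.087),("barB",318,310,.087),("loaded",379,374,.048)]: print(n,f(u,v,z))
s=snap("side","s1"); f=lambda u,v,z: ray(s,u/3.3+120,v/3.3+160,z).round(4)
for n,u,v,z in [("sA1",307,354,.008),("sA2",320,403,.008),("sB1",610,315,.008),("sB2",662,349,.008),("reel",639,151,.04),("tip",346,303,.059),("loaded",613,277,.048)]: print(n,f(u,v,z))
E
```

```text
sA1 [0.6699 0.2389 0.008 ]
sA2 [0.6227 0.2865 0.008 ]
sB1 [0.5018 0.0742 0.008 ]
sB2 [0.4555 0.1225 0.008 ]
reel [ 0.5979 -0.1391  0.04  ]
tip [0.6287 0.2427 0.059 ]
barA [0.5782 0.1943 0.087 ]
barB [0.5475 0.1618 0.087 ]
loaded [0.4973 0.1165 0.048 ]
sA1 [0.6622 0.243  0.008 ]
sA2 [0.6144 0.2922 0.008 ]
sB1 [0.5034 0.0995 0.008 ]
sB2 [0.4494 0.1291 0.008 ]
reel [ 0.5897 -0.1305  0.04  ]
tip [0.6201 0.2502 0.059 ]
loaded [0.4916 0.1178 0.048 ]
```

```bash
cat >> h.py <<'E'
def plan(target,yawdeg,n=None):
    o=robot.get_obs(); r=R.from_euler('xyz',o["ee_rot"]); p=np.array(o["tool_pos"])
    d=r.inv().apply(np.array(target)-p)
    rt=R.from_euler('xyz',[np.pi,0,np.radians(yawdeg)])
    w=np.degrees((r.inv()*rt).as_rotvec())
    print("t",round(o["time"],2),"pos",p.round(4),"rot",np.degrees(o["ee_rot"]).round(2),"F",np.round(o["wrist_force"],2),"w",round(o["width"],4))
    print("tool shift mm",(d*1000).round(1),"rotvec deg",w.round(2))
    d2=rt.inv().apply(np.array(target)-p); print("shift mm after the turn",(d2*1000).round(1))
E
python3 -c "
from h import *
plan([.56,-.139,.25],-46)"
```

```text
t 1.1 pos [ 0.1962 -0.5138  0.2055] rot [ 1.80e+02 -1.00e-02 -6.91e+01] F [-0.93  0.07 -0.77] w 0.0938
tool shift mm [-220.4 -473.6  -44.5] rotvec deg [ 0.00e+00 -1.00e-02 -2.31e+01]
shift mm after the turn [ -16.9 -522.1  -44.5]
```

jog_arm:
  series:
    - {"rz":-5.8,"z":-0.01}
    - {"rz":-5.8,"z":-0.01}
    - {"rz":-5.8,"z":-0.01}
    - {"rz":-5.8,"z":-0.01}

```text
invalid input
```

```bash
python3 -c "
from h import *
plan([.58,-.139,.25],-46)"
```

```text
t 1.1 pos [ 0.1962 -0.5138  0.2055] rot [ 1.80e+02 -1.00e-02 -6.91e+01] F [-0.93  0.07 -0.77] w 0.0938
tool shift mm [-213.2 -492.3  -44.5] rotvec deg [ 0.00e+00 -1.00e-02 -2.31e+01]
shift mm after the turn [  -3.  -536.5  -44.5]
```

jog_arm:
  series:
    - {"x":0,"y":0,"z":-0.01,"rx":0,"ry":0,"rz":-5.8}
    - {"x":0,"y":0,"z":-0.01,"rx":0,"ry":0,"rz":-5.8}
    - {"x":0,"y":0,"z":-0.01,"rx":0,"ry":0,"rz":-5.8}
    - {"x":0,"y":0,"z":-0.01,"rx":0,"ry":0,"rz":-5.8}
  claw: 1

```text
time: 1.43
tool_pos: [0.1958, -0.5122, 0.2432]
ee_rot: [-3.138, 0.006, -0.784]
wrist_force: [0.4, -0.2, 0.7]
width: 0.0941
```

```bash
python3 -c "
from h import *
plan([.58,-.139,.25],-46)"
```

```text
t 1.43 pos [ 0.1958 -0.5122  0.2432] rot [-179.79    0.36  -44.94] F [ 0.42 -0.23  0.69] w 0.0941
tool shift mm [   8.3 -535.6   -4.9] rotvec deg [-0.21  0.36  1.06]
shift mm after the turn [  -1.6 -535.7   -6.8]
```

jog_arm:
  series:
    - {"x":0,"y":-0.02,"z":0,"rx":0,"ry":0,"rz":0}
    - {"x":0,"y":-0.04,"z":0,"rx":0,"ry":0,"rz":0}
    - {"x":0,"y":-0.04,"z":0,"rx":0,"ry":0,"rz":0}
    - {"x":0,"y":-0.04,"z":0,"rx":0,"ry":0,"rz":0}
    - {"x":0,"y":-0.04,"z":0,"rx":0,"ry":0,"rz":0}
    - {"x":0,"y":-0.04,"z":0,"rx":0,"ry":0,"rz":0}
    - {"x":0,"y":-0.04,"z":0,"rx":0,"ry":0,"rz":0}
    - {"x":0,"y":-0.04,"z":0,"rx":0,"ry":0,"rz":0}
    - {"x":0,"y":-0.04,"z":0,"rx":0,"ry":0,"rz":0}
    - {"x":0,"y":-0.04,"z":0,"rx":0,"ry":0,"rz":0}
    - {"x":0,"y":-0.04,"z":0,"rx":0,"ry":0,"rz":0}
    - {"x":0,"y":-0.03,"z":0,"rx":0,"ry":0,"rz":0}

```text
time: 2.43
tool_pos: [0.5225, -0.1875, 0.2466]
ee_rot: [3.141, -0.003, -0.796]
wrist_force: [0.3, 0.1, -0.7]
width: 0.0938
```

```bash
python3 -c "
from h import *
plan([.58,-.139,.25],-46)
s=snap('wrist','w1');print(s['mtx'],s['origin'],s['attitude'])"
```

```text
t 2.43 pos [ 0.5225 -0.1875  0.2466] rot [179.97  -0.18 -45.61] F [ 0.27  0.09 -0.65] w 0.0938
tool shift mm [  5.6 -75.   -3.5] rotvec deg [ 0.03 -0.18  0.39]
shift mm after the turn [  5.  -75.   -3.4]
[[297.46700942   0.         277.07944848]
 [  0.         297.46700942 209.83791155]
 [  0.           0.           1.        ]] [ 0.57083602 -0.13897739  0.42580814] [ 2.90905098 -0.00298935 -0.79578112]
```

View pics/w1.png

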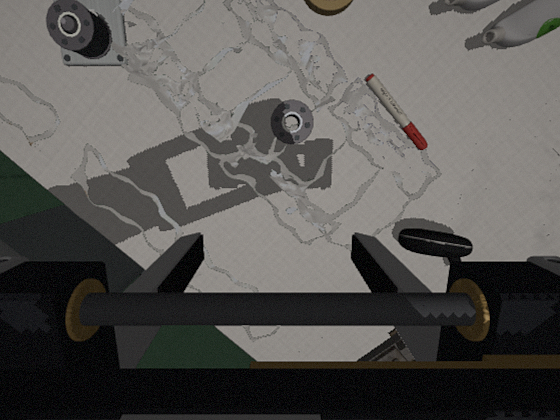

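```bash
python3 - <<'E'
from h import *
s=snap("wrist","w2")
im=cv2.imread("pics/w2.png")
cv2.imwrite("pics/w2c.png",cv2.resize(im[80:160,250:340],None,fx=6,fy=6,interpolation=cv2.INTER_CUBIC))
for u,v in [(292,122)]: print(ray(s,u,v,.04))
s2=snap("top","t2")
im=cv2.imread("pics/t2.png");cv2.imwrite("pics/t2c.png",cv2.resize(im[190:240,300:360],None,fx=10,fy=10,interpolation=cv2.INTER_CUBIC))
print(ray(s2,330.7,216.8,.04))
E
```

```text
[ 0.60293396 -0.1332824   0.04      ]
[ 0.59712925 -0.13725699  0.04      ]
```

View pics/w2c.png

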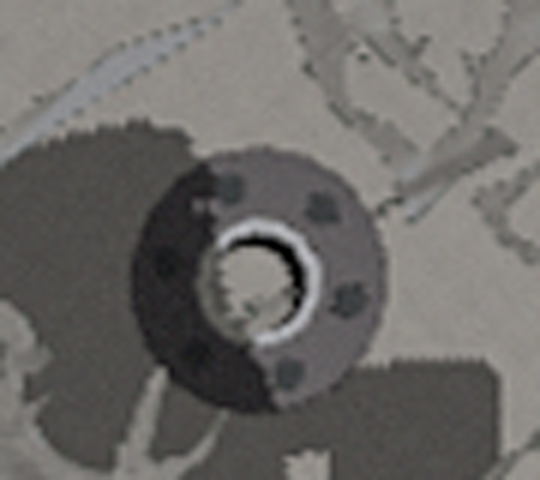

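```bash
python3 - <<'E'
from h import *
s=snap("wrist","w3")
p=ray(s,293.3,126.8,.04);print(p)
plan([p[0],p[1],.10],-46)
E
```

```text
[ 0.59554069 -0.14442735  0.04      ]
t 2.63 pos [ 0.5209 -0.1898  0.2462] rot [ 1.7986e+02 -1.4000e-01 -4.5620e+01] F [-0.62  0.04 -0.41] w 0.0941
tool shift mm [ 19.5 -85.4 146.1] rotvec deg [ 0.14 -0.14  0.38]
shift mm after the turn [ 19.3 -85.2 146.2]
```

jog_arm:
  series:
    - {"x":0.007,"y":-0.028,"z":0,"rx":0,"ry":0,"rz":0.4}
    - {"x":0.007,"y":-0.028,"z":0.02,"rx":0,"ry":0,"rz":0}
    - {"x":0.006,"y":-0.028,"z":0.03,"rx":0,"ry":0,"rz":0}
    - {"x":0,"y":-0.003,"z":0.04,"rx":0,"ry":0,"rz":0}
    - {"x":0,"y":0,"z":0.03,"rx":0,"ry":0,"rz":0}
    - {"x":0,"y":0,"z":0.02,"rx":0,"ry":0,"rz":0}
    - {"x":0,"y":0,"z":0,"rx":0,"ry":0,"rz":0}

```text
time: 3.22
tool_pos: [0.5971, -0.1567, 0.1067]
ee_rot: [3.139, -0.015, -0.822]
wrist_force: [0.0, -0.6, -0.9]
width: 0.0936
```

```bash
python3 - <<'E'
from h import *
s=snap("wrist","w4")
plan([.5955,-.1444,.10],-46)
for z in (.0,.04): print(proj(s,[.5955,-.1444,z]))
E
```

```text
t 3.27 pos [ 0.5978 -0.1572  0.1089] rot [179.91  -1.   -47.1 ] F [-0.6   0.48  0.31] w 0.0938
tool shift mm [-11.1  -7.1   8.7] rotvec deg [ 0.1 -1.  -1.1]
shift mm after the turn [-10.8  -7.2   8.9]
[265.58236418 203.23635985]
[264.5205948  213.14094283]
```

View pics/w4.png

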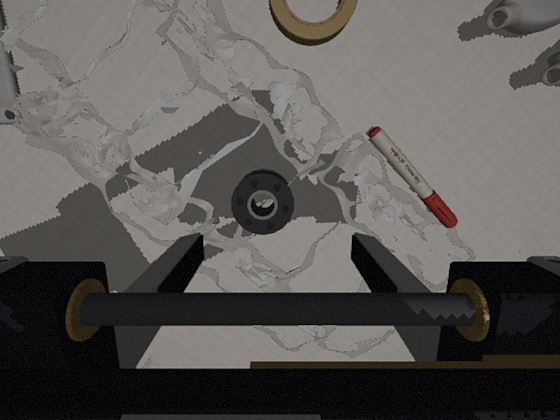

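```bash
python3 - <<'E'
from h import *
s=snap("wrist","w5")
im=cv2.imread("pics/w5.png")
cv2.imwrite("pics/w5c.png",cv2.resize(im[150:280,190:370],None,fx=4.4,fy=4.4,interpolation=cv2.INTER_CUBIC))
o=robot.get_obs();r=R.from_euler('xyz',o["ee_rot"])
for d in [(0,0,0),(.047,.008,0),(.047,-.008,0),(-.047,-.008,0),(-.047,.008,0)]: print(d,proj(s,o["tool_pos"]+r.apply(d)).round(1))
print(s["origin"],s["attitude"],o["ee_rot"],o["tool_pos"])
A=R.from_euler('xyz',s["attitude"]);print("cam in tool",r.inv().apply(s["origin"]-o["tool_pos"]),np.degrees((r.inv()*A).as_rotvec()))
E
```

```text
(0, 0, 0) [279.8 249.4]
(0.047, 0.008, 0) [353.8 261.4]
(0.047, -0.008, 0) [355.4 237.4]
(-0.047, -0.008, 0) [204.5 237.2]
(-0.047, 0.008, 0) [205.9 261.2]
[ 0.64568971 -0.10795046  0.28803107] [ 2.90812513 -0.01746585 -0.82175601] [-3.14048472 -0.02182382 -0.82179127] [ 0.59948669 -0.15746588  0.11172289]
cam in tool [-0.00095477 -0.06774849 -0.17629606] [-13.44012274  -0.24834462  -0.03102119]
```

View pics/w5c.png

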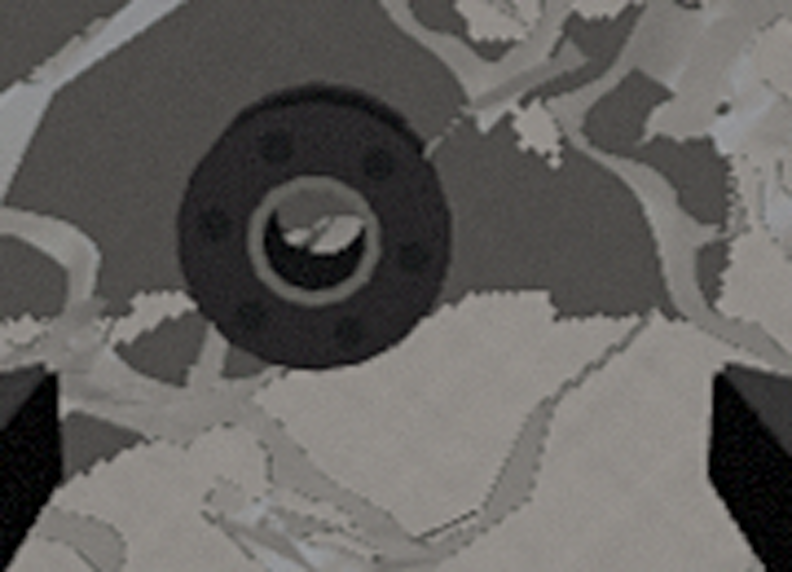

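```bash
cat >> h.py <<'E'
# camera fixed in tool; pixel offset from fingertip corners
def toolray(s,u,v,worldz,du=1.4,dv=3.0):
    P=[];
    for i in range(6):
        o=robot.get_obs(); P.append(np.r_[o["tool_pos"],R.from_euler('xyz',o["ee_rot"]).as_rotvec()])
    o=robot.get_obs(); r=R.from_euler('xyz',o["ee_rot"]); 
    C=R.from_euler('x',-13.44,degrees=True); c=np.array([-0.0009,-.0677,-.1763])
    d=r.apply(C.apply(np.linalg.inv(s["mtx"])@[u+du,v+dv,1])); c=r.apply(c)
    t=(worldz-o["tool_pos"][2]-c[2])/d[2]
    q=c+d*t     # world offset from TCP
    print("offset world",q.round(4),"-> world pt",(o["tool_pos"]+q).round(4),"in tool",(r.inv().apply(q)*1000).round(1), "tool_pos",o["tool_pos"].round(4),np.degrees(o["ee_rot"]).round(2))
    return o["tool_pos"]+q
E
python3 - <<'E'
from h import *
s=snap("wrist","w6")
p=toolray(s,261.4,204.5,.04)
p=toolray(s,261.4,204.5,.04,0,0)
plan([p[0],p[1],.01],-46)
E
```

```text
offset world [-0.0002  0.0153 -0.0739] -> world pt [ 0.6007 -0.1422  0.04  ] in tool [-13.2 -10.1  73.6] tool_pos [ 0.6009 -0.1576  0.1139] [-179.81   -1.45  -47.07]
offset world [ 0.001   0.018  -0.0739] -> world pt [ 0.6018 -0.1396  0.04  ] in tool [-14.4 -12.7  73.6] tool_pos [ 0.6009 -0.1576  0.1139] [-179.81   -1.45  -47.07]
t 3.37 pos [ 0.6009 -0.1576  0.1139] rot [-179.81   -1.45  -47.07] F [-0.62 -0.01 -0.21] w 0.0939
tool shift mm [-15.1 -12.6 103.6] rotvec deg [-0.17 -1.45 -1.07]
shift mm after the turn [-12.3 -13.2 103.9]
```

jog_arm:
  series:
    - {"x":-0.006,"y":-0.005,"z":0,"rx":0,"ry":-0.7,"rz":-0.5}
    - {"x":-0.006,"y":-0.005,"z":0.005,"rx":0,"ry":-0.7,"rz":-0.5}
    - {"x":0,"y":0,"z":0,"rx":0,"ry":0,"rz":0}
    - {"x":0,"y":0,"z":0,"rx":0,"ry":0,"rz":0}

```text
time: 3.7
tool_pos: [0.6036, -0.1437, 0.1181]
ee_rot: [-3.131, -0.012, -0.805]
wrist_force: [-0.0, 0.5, 0.6]
width: 0.0938
```

```bash
python3 - <<'E'
from h import *
s=snap("wrist","w7")
plan([.6,-.142,.10],-46)
s=snap("wrist","w8")
plan([.6,-.142,.10],-46)
im=cv2.imread("pics/w8.png")
cv2.imwrite("pics/w8c.png",cv2.resize(im[170:290,190:370],None,fx=4.4,fy=4.4,interpolation=cv2.INTER_CUBIC))
E
```

```text
t 3.75 pos [ 0.6036 -0.1436  0.118 ] rot [-179.4    -0.71  -46.12] F [-0.13  0.29  0.32] w 0.0941
tool shift mm [-3.9  1.7 18. ] rotvec deg [-0.6  -0.71 -0.12]
shift mm after the turn [-3.6  1.5 18. ]
t 3.8 pos [ 0.6033 -0.1437  0.1176] rot [-179.42   -0.68  -46.13] F [ 0.56 -0.26  0.14] w 0.0941
tool shift mm [-3.7  1.4 17.6] rotvec deg [-0.58 -0.68 -0.13]
shift mm after the turn [-3.5  1.3 17.6]
```

View pics/w8c.png

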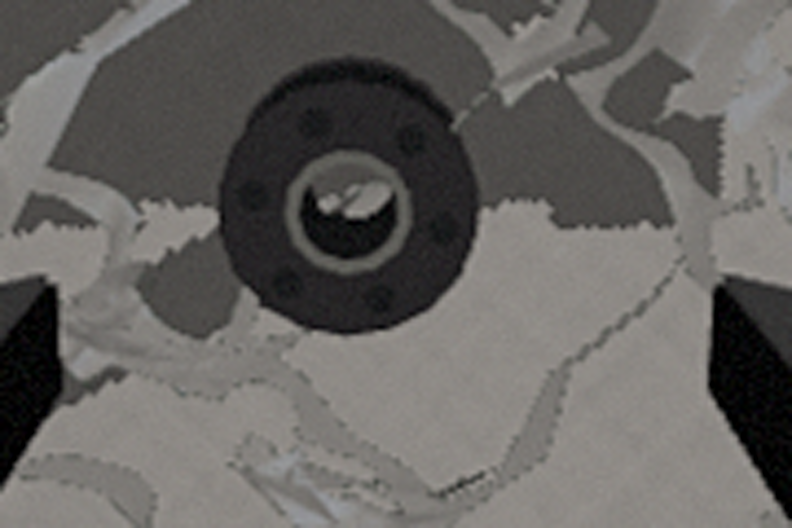

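```bash
python3 - <<'E'
from h import *
s=snap("wrist","w9")
toolray(s,269.2,218.2,.04,0,0)
p=toolray(s,269.2,218.2,.04)
plan([p[0],p[1],.06],-46)
plan([p[0],p[1],.011],-46)
E
```

```text
offset world [-0.0046  0.0053 -0.0771] -> world pt [ 0.5984 -0.1384  0.04  ] in tool [-7.8  0.4 77. ] tool_pos [ 0.6031 -0.1436  0.1171] [-179.45   -0.64  -46.13]
offset world [-0.0057  0.0025 -0.0771] -> world pt [ 0.5973 -0.1412  0.04  ] in tool [-6.6  3.2 77. ] tool_pos [ 0.6031 -0.1436  0.1171] [-179.45   -0.64  -46.13]
t 3.85 pos [ 0.6031 -0.1436  0.1171] rot [-179.45   -0.64  -46.13] F [0.32 0.7  0.24] w 0.094
tool shift mm [-6.4  3.  57. ] rotvec deg [-0.55 -0.64 -0.13]
shift mm after the turn [-5.8  2.4 57.1]
t 3.85 pos [ 0.6031 -0.1436  0.1171] rot [-179.45   -0.64  -46.13] F [0.32 0.7  0.24] w 0.094
tool shift mm [ -6.9   3.4 106. ] rotvec deg [-0.55 -0.64 -0.13]
shift mm after the turn [ -5.8   2.4 106.1]
```

jog_arm:
  series:
    - {"x":-0.004,"y":0.002,"z":0.01,"rx":-0.3,"ry":-0.3,"rz":0}
    - {"x":-0.002,"y":0.0005,"z":0.02,"rx":-0.3,"ry":-0.3,"rz":0}
    - {"x":0,"y":0,"z":0.02,"rx":0,"ry":0,"rz":0}
    - {"x":0,"y":0,"z":0.01,"rx":0,"ry":0,"rz":0}
    - {"x":0,"y":0,"z":0,"rx":0,"ry":0,"rz":0}
    - {"x":0,"y":0,"z":0,"rx":0,"ry":0,"rz":0}

```text
time: 4.35
tool_pos: [0.5963, -0.1407, 0.0536]
ee_rot: [3.139, -0.0, -0.805]
wrist_force: [-0.3, 0.1, 1.0]
width: 0.0939
```

```bash
python3 - <<'E'
from h import *
s=snap("wrist","w10")
plan([.5975,-.1405,.012],-46)
im=cv2.imread("pics/w10.png")
cv2.imwrite("pics/w10c.png",cv2.resize(im[170:290,190:370],None,fx=4.4,fy=4.4,interpolation=cv2.INTER_CUBIC))
E
```

```text
t 4.4 pos [ 0.5962 -0.1407  0.0536] rot [179.86   0.   -46.11] F [ 1.1   0.16 -0.16] w 0.0941
tool shift mm [ 0.8 -1.2 41.6] rotvec deg [ 0.14  0.   -0.11]
shift mm after the turn [ 0.8 -1.1 41.6]
```

View pics/w10c.png

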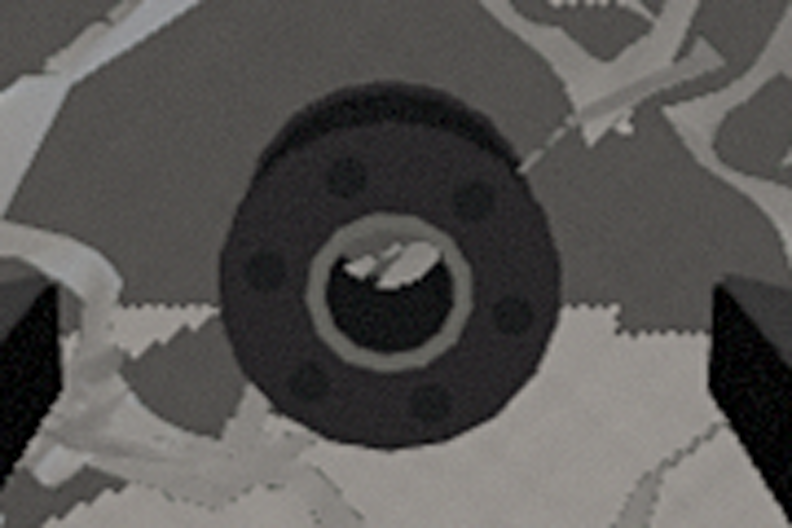

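```bash
python3 - <<'E'
from h import *
s=snap("wrist","w11")
toolray(s,278.4,235.9,.04)
E
```

```text
offset world [ 0.0021  0.0007 -0.0144] -> world pt [ 0.5988 -0.1402  0.04  ] in tool [ 0.9 -2.  14.4] tool_pos [ 0.5967 -0.1409  0.0544] [ 1.7991e+02 -7.0000e-02 -4.6110e+01]
```

jog_arm:
  series:
    - {"x":0.001,"y":-0.002,"z":0.008,"rx":0,"ry":0,"rz":0}
    - {"x":0,"y":0,"z":0.012,"rx":0,"ry":0,"rz":0}
    - {"x":0,"y":0,"z":0.012,"rx":0,"ry":0,"rz":0}
    - {"x":0,"y":0,"z":0.006,"rx":0,"ry":0,"rz":0}
    - {"x":0,"y":0,"z":0,"rx":0,"ry":0,"rz":0}
    - {"x":0,"y":0,"z":0,"rx":0,"ry":0,"rz":0}

```text
time: 4.95
tool_pos: [0.6013, -0.141, 0.0156]
ee_rot: [-3.141, -0.006, -0.805]
wrist_force: [-0.6, -0.1, 0.2]
width: 0.0943
```

```bash
python3 - <<'E'
from h import *
plan([.598,-.140,.012],-46)
E
```

```text
t 4.95 pos [ 0.6013 -0.141   0.0156] rot [-179.94   -0.37  -46.11] F [-0.61 -0.08  0.21] w 0.0943
tool shift mm [-3.   1.7  3.6] rotvec deg [-0.06 -0.37 -0.11]
shift mm after the turn [-3.   1.7  3.6]
```

jog_arm:
  series:
    - {"x":-0.002,"y":0.001,"z":0.003,"rx":0,"ry":-0.3,"rz":0}
    - {"x":0,"y":0,"z":0,"rx":0,"ry":0,"rz":0}
    - {"x":0,"y":0,"z":0,"rx":0,"ry":0,"rz":0}
    - {"x":0,"y":0,"z":0,"rx":0,"ry":0,"rz":0}
    - {"x":0,"y":0,"z":0,"rx":0,"ry":0,"rz":0}
    - {"x":0,"y":0,"z":0,"rx":0,"ry":0,"rz":0}
    - {"x":0,"y":0,"z":0,"rx":0,"ry":0,"rz":0}
    - {"x":0,"y":0,"z":0,"rx":0,"ry":0,"rz":0}
  claw: 0

```text
time: 5.62
tool_pos: [0.5996, -0.1404, 0.0134]
ee_rot: [-3.14, -0.002, -0.805]
wrist_force: [0.3, -0.6, -0.4]
width: 0.0538
```

```bash
python3 - <<'E'
from h import *
s=snap("wrist","w12")
plan([.598,-.140,.012],-46)
im=cv2.imread("pics/w12.png")
cv2.imwrite("pics/w12c.png",cv2.resize(im[170:310,190:370],None,fx=4.2,fy=4.2,interpolation=cv2.INTER_CUBIC))
E
```

```text
t 5.67 pos [ 0.5996 -0.1404  0.0133] rot [-1.7989e+02 -1.2000e-01 -4.6120e+01] F [ 0.09  0.61 -1.  ] w 0.0539
tool shift mm [-1.4  0.9  1.3] rotvec deg [-0.11 -0.12 -0.12]
shift mm after the turn [-1.4  0.9  1.3]
```

View pics/w12c.png

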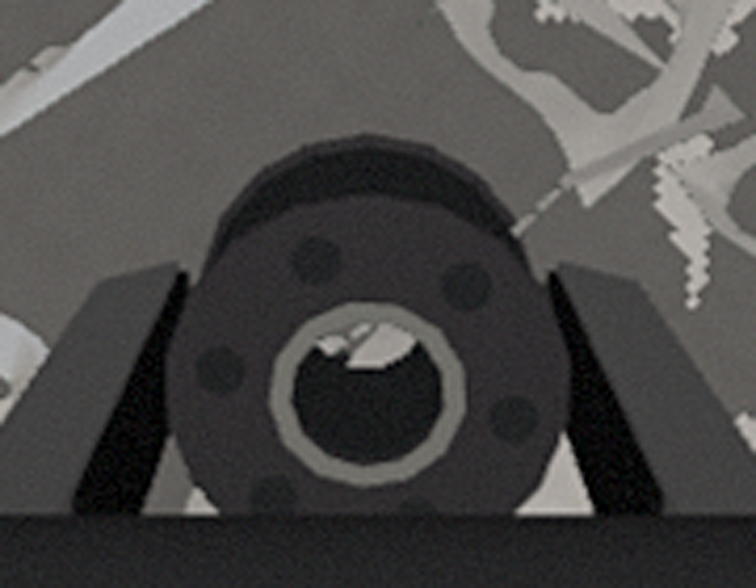

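```bash
python3 - <<'E'
from h import *
s=snap("wrist","w13")
toolray(s,277.6,263.6,.04)
plan([.585,.20,.2],-46)
E
```

```text
offset world [0.0003 0.0001 0.0267] -> world pt [ 0.5998 -0.1403  0.04  ] in tool [  0.1  -0.3 -26.7] tool_pos [ 0.5996 -0.1404  0.0133] [-1.7989e+02 -1.2000e-01 -4.6120e+01]
t 5.72 pos [ 0.5996 -0.1404  0.0133] rot [-1.7989e+02 -1.2000e-01 -4.6120e+01] F [ 0.32 -0.1  -1.39] w 0.0542
tool shift mm [-255.1 -225.8 -186.8] rotvec deg [-0.11 -0.12 -0.12]
shift mm after the turn [-255.  -226.  -186.7]
```

jog_arm:
  series:
    - {"x":0,"y":0,"z":-0.015,"rx":0,"ry":0,"rz":0}
    - {"x":0,"y":0,"z":-0.035,"rx":0,"ry":0,"rz":0}
    - {"x":0,"y":0,"z":-0.04,"rx":0,"ry":0,"rz":0}
    - {"x":0,"y":0,"z":-0.04,"rx":0,"ry":0,"rz":0}
    - {"x":-0.01,"y":-0.01,"z":-0.03,"rx":0,"ry":0,"rz":0}
    - {"x":-0.02,"y":-0.018,"z":-0.02,"rx":0,"ry":0,"rz":0}
    - {"x":-0.025,"y":-0.022,"z":-0.005,"rx":0,"ry":0,"rz":0}
    - {"x":-0.025,"y":-0.022,"z":0,"rx":0,"ry":0,"rz":0}
    - {"x":-0.025,"y":-0.022,"z":0,"rx":0,"ry":0,"rz":0}
    - {"x":-0.025,"y":-0.022,"z":0,"rx":0,"ry":0,"rz":0}
    - {"x":-0.015,"y":-0.014,"z":0,"rx":0,"ry":0,"rz":0}
    - {"x":0,"y":0,"z":0,"rx":0,"ry":0,"rz":0}

```text
time: 6.72
tool_pos: [0.5912, 0.0607, 0.2052]
ee_rot: [-3.139, 0.004, -0.812]
wrist_force: [-0.5, -0.5, -1.2]
width: 0.054
```

```bash
python3 - <<'E'
from h import *
plan([.585,.20,.2],-46)
E
```

```text
t 6.72 pos [0.5912 0.0607 0.2052] rot [-179.86    0.25  -46.52] F [-0.54 -0.5  -1.19] w 0.054
tool shift mm [-105.3  -91.4    5.9] rotvec deg [-0.14  0.25 -0.52]
shift mm after the turn [-104.5  -92.3    5.2]
```

jog_arm:
  series:
    - {"x":-0.015,"y":-0.012,"z":0,"rx":0,"ry":0,"rz":-0.5}
    - {"x":-0.025,"y":-0.022,"z":0,"rx":0,"ry":0,"rz":0}
    - {"x":-0.025,"y":-0.022,"z":0,"rx":0,"ry":0,"rz":0}
    - {"x":-0.02,"y":-0.018,"z":0,"rx":0,"ry":0,"rz":0}
    - {"x":-0.012,"y":-0.01,"z":0,"rx":0,"ry":0,"rz":0}
    - {"x":-0.004,"y":-0.004,"z":0,"rx":0,"ry":0,"rz":0}
    - {"x":0,"y":0,"z":0,"rx":0,"ry":0,"rz":0}
    - {"x":0,"y":0,"z":0,"rx":0,"ry":0,"rz":0}
    - {"x":0,"y":0,"z":0,"rx":0,"ry":0,"rz":0}

```text
time: 7.47
tool_pos: [0.5849, 0.1933, 0.2028]
ee_rot: [3.137, 0.001, -0.807]
wrist_force: [0.4, -0.8, -1.7]
width: 0.0538
```

```bash
python3 - <<'E'
from h import *
s=snap("wrist","w14")
plan([.585,.20,.2],-46)
E
```

```text
t 7.52 pos [0.5849 0.193  0.2028] rot [ 1.7972e+02  6.0000e-02 -4.6290e+01] F [ 0.82 -0.21 -1.05] w 0.0538
tool shift mm [-5.  -4.9  2.8] rotvec deg [ 0.28  0.06 -0.29]
shift mm after the turn [-5.  -4.9  2.8]
```

View pics/w14.png

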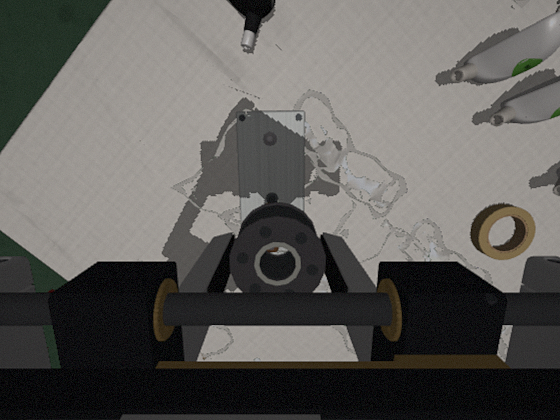

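```bash
python3 - <<'E'
from h import *
im=cv2.imread("pics/w14.png")
a=cv2.resize(im[95:215,215:330],None,fx=5,fy=5,interpolation=cv2.INTER_CUBIC)
cv2.imwrite("pics/w14c.png",cv2.convertScaleAbs(a,alpha=1.6))
E
```

```text
(no output)
```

View pics/w14c.png

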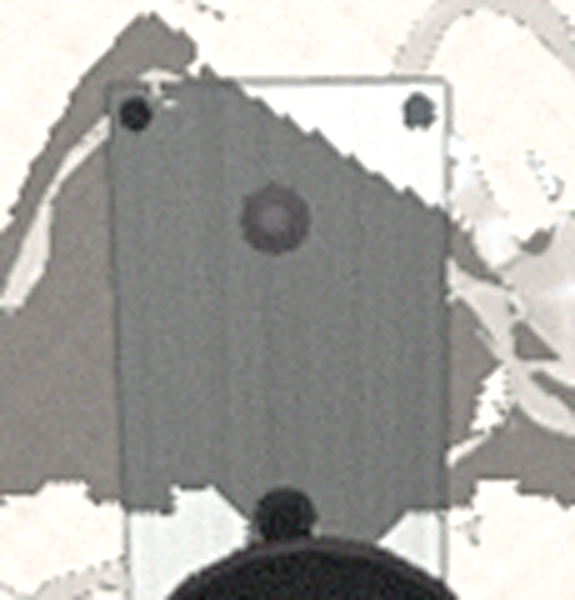

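```bash
python3 - <<'E'
from h import *
s=snap("wrist","w15")
g=lambda u,v,z:toolray(s,u/5+215,v/5+95,z)
print("tip");t=g(274,217,.059)
a=g(135,113,.008);b=g(417,111,.008)
print(np.degrees(np.arctan2(*(b-a)[[1,0]])), np.linalg.norm(b-a))
l1=g(108,90,.008);l2=g(128,560,.008);r1=g(448,90,.008);r2=g(444,560,.008)
for p,q in((l1,l2),(r1,r2)): print("edge dir+90", np.degrees(np.arctan2(*(p-q)[[1,0]]))-90)
print("width",np.linalg.norm(r1-l1),np.linalg.norm(r2-l2))
E
```

```text
tip
offset world [ 0.0415  0.0497 -0.1439] -> world pt [0.6264 0.2428 0.059 ] in tool [ -7.1 -65.  143.6] tool_pos [0.5849 0.1931 0.2029] [ 1.7974e+02  7.0000e-02 -4.6290e+01]
offset world [ 0.035   0.0907 -0.1949] -> world pt [0.6199 0.2838 0.008 ] in tool [-41.2 -88.8 194.5] tool_pos [0.5849 0.1931 0.2029] [ 1.7974e+02  7.0000e-02 -4.6290e+01]
offset world [ 0.0819  0.0422 -0.1949] -> world pt [0.6668 0.2353 0.008 ] in tool [ 26.3 -89.3 194.4] tool_pos [0.5849 0.1931 0.2029] [ 1.7974e+02  7.0000e-02 -4.6290e+01]
-45.90713559409142 0.06743934378274878
offset world [ 0.0344  0.0989 -0.1949] -> world pt [0.6193 0.2919 0.008 ] in tool [-47.5 -94.1 194.5] tool_pos [0.5849 0.1931 0.2029] [ 1.7974e+02  7.0000e-02 -4.6290e+01]
offset world [-0.0479  0.0181 -0.1949] -> world pt [0.537  0.2111 0.008 ] in tool [-45.9  21.3 195. ] tool_pos [0.5849 0.1931 0.2029] [ 1.7974e+02  7.0000e-02 -4.6290e+01]
offset world [ 0.0904  0.0403 -0.1949] -> world pt [0.6753 0.2334 0.008 ] in tool [ 33.6 -94.1 194.4] tool_pos [0.5849 0.1931 0.2029] [ 1.7974e+02  7.0000e-02 -4.6290e+01]
offset world [ 0.0082 -0.0406 -0.1949] -> world pt [0.5931 0.1525 0.008 ] in tool [ 35.2  21.2 194.9] tool_pos [0.5849 0.1931 0.2029] [ 1.7974e+02  7.0000e-02 -4.6290e+01]
edge dir+90 -45.52528679315689
edge dir+90 -45.48417952484363
width 0.08103306374244562 0.08111541423829575
```

jog_arm:
  series:
    - {"x":-0.002,"y":-0.015,"z":0,"rx":0,"ry":0,"rz":0}
    - {"x":-0.003,"y":-0.02,"z":0,"rx":0,"ry":0,"rz":0}
    - {"x":-0.002,"y":-0.018,"z":0.01,"rx":0,"ry":0,"rz":0}
    - {"x":0,"y":-0.01,"z":0.02,"rx":0,"ry":0,"rz":0}
    - {"x":0,"y":-0.002,"z":0.03,"rx":0,"ry":0,"rz":0}
    - {"x":0,"y":0,"z":0.02,"rx":0,"ry":0,"rz":0}
    - {"x":0,"y":0,"z":0.01,"rx":0,"ry":0,"rz":0}
    - {"x":0,"y":0,"z":0,"rx":0,"ry":0,"rz":0}
    - {"x":0,"y":0,"z":0,"rx":0,"ry":0,"rz":0}
    - {"x":0,"y":0,"z":0,"rx":0,"ry":0,"rz":0}

```text
time: 8.4
tool_pos: [0.6338, 0.2335, 0.114]
ee_rot: [-3.141, -0.005, -0.823]
wrist_force: [0.5, 0.5, -1.5]
width: 0.0542
```

```bash
python3 - <<'E'
from h import *
s=snap("wrist","w16")
plan([.6264,.2427,.1],-45.8)
plan([.6264,.2427,.09],-45.8)
im=cv2.imread("pics/w16.png")
a=cv2.resize(im[170:310,190:370],None,fx=4.2,fy=4.2,interpolation=cv2.INTER_CUBIC)
cv2.imwrite("pics/w16c.png",cv2.convertScaleAbs(a,alpha=1.6))
E
```

```text
t 8.45 pos [0.6342 0.2336 0.1148] rot [-179.88   -0.32  -47.18] F [ 0.43 -0.47 -0.86] w 0.0541
tool shift mm [-12.1  -0.4  14.7] rotvec deg [-0.12 -0.32 -1.38]
shift mm after the turn [-12.   -0.8  14.8]
t 8.45 pos [0.6342 0.2336 0.1148] rot [-179.88   -0.32  -47.18] F [ 0.43 -0.47 -0.86] w 0.0541
tool shift mm [-12.1  -0.4  24.7] rotvec deg [-0.12 -0.32 -1.38]
shift mm after the turn [-12.   -0.8  24.8]
```

View pics/w16c.png

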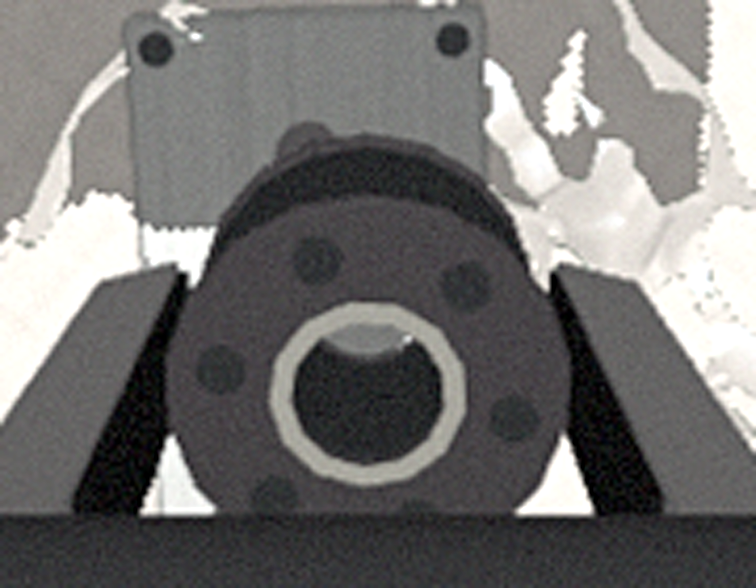

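jog_arm:
  series:
    - {"x":-0.006,"y":0,"z":0,"rx":0,"ry":-0.2,"rz":-0.8}
    - {"x":-0.005,"y":0,"z":0.003,"rx":0,"ry":-0.1,"rz":-0.6}
    - {"x":-0.001,"y":0,"z":0.003,"rx":0,"ry":0,"rz":0}
    - {"x":0,"y":0,"z":0.003,"rx":0,"ry":0,"rz":0}
    - {"x":0,"y":0,"z":0.003,"rx":0,"ry":0,"rz":0}
    - {"x":0,"y":0,"z":0,"rx":0,"ry":0,"rz":0}
    - {"x":0,"y":0,"z":0,"rx":0,"ry":0,"rz":0}

```text
time: 9.03
tool_pos: [0.6276, 0.2444, 0.1087]
ee_rot: [-3.129, -0.005, -0.796]
wrist_force: [0.2, 0.3, -1.1]
width: 0.0539
```

```bash
python3 - <<'E'
from h import *
s=snap("wrist","w17")
plan([.6264,.2427,.09],-45.8)
im=cv2.imread("pics/w17.png")
a=cv2.resize(im[150:310,190:370],None,fx=4.2,fy=4.2,interpolation=cv2.INTER_CUBIC)
cv2.imwrite("pics/w17c.png",cv2.convertScaleAbs(a,alpha=1.9))
s=snap("side","s17")
im=cv2.imread("pics/s17.png")
cv2.imwrite("pics/s17c.png",cv2.resize(im[170:310,170:350],None,fx=4.2,fy=4.2,interpolation=cv2.INTER_CUBIC))
E
```

```text
t 9.08 pos [0.6275 0.2444 0.1085] rot [-179.32   -0.27  -45.6 ] F [ 0.44 -0.13 -1.39] w 0.0536
tool shift mm [ 0.3  2.2 18.5] rotvec deg [-0.68 -0.27  0.2 ]
shift mm after the turn [ 0.4  2.  18.5]
```

View pics/w17c.png

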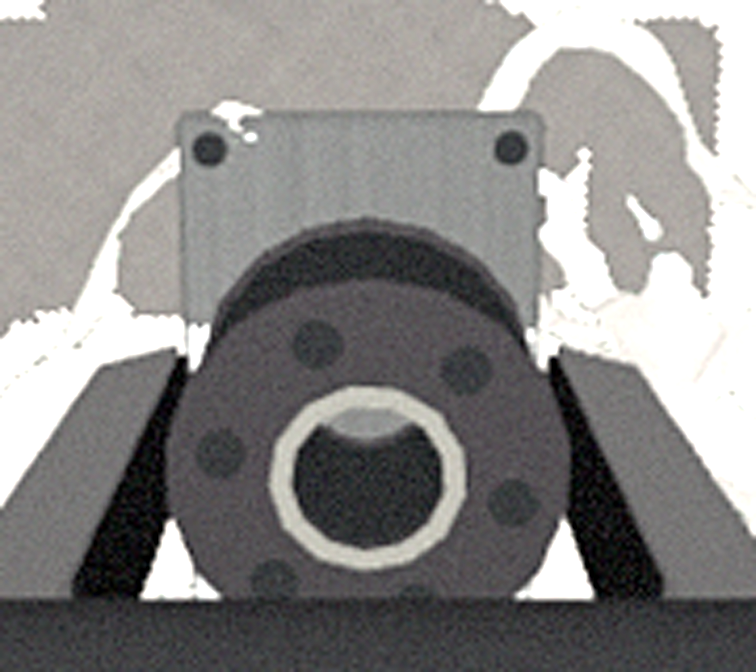

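View pics/s17c.png

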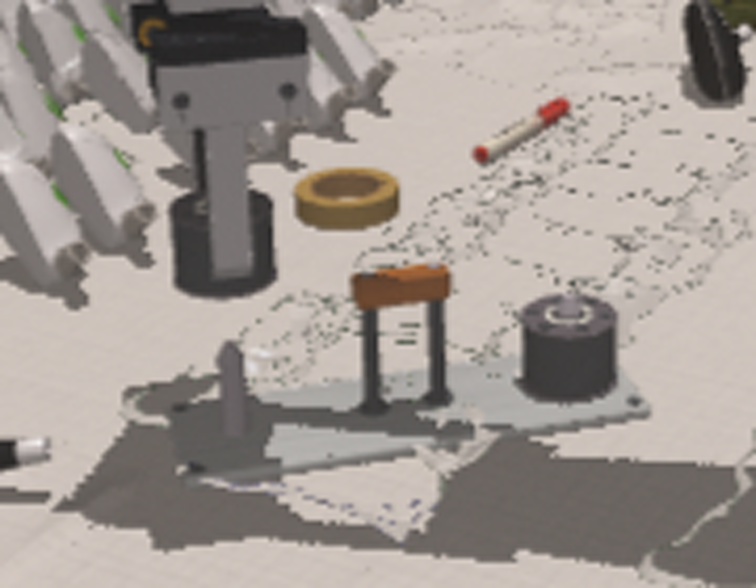

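jog_arm:
  series:
    - {"x":0,"y":0.0015,"z":0.003,"rx":-0.6,"ry":-0.2,"rz":0}
    - {"x":0,"y":0.0005,"z":0.004,"rx":0,"ry":0,"rz":0}
    - {"x":0,"y":0,"z":0.004,"rx":0,"ry":0,"rz":0}
    - {"x":0,"y":0,"z":0.004,"rx":0,"ry":0,"rz":0}
    - {"x":0,"y":0,"z":0.003,"rx":0,"ry":0,"rz":0}
    - {"x":0,"y":0,"z":0,"rx":0,"ry":0,"rz":0}
    - {"x":0,"y":0,"z":0,"rx":0,"ry":0,"rz":0}

```text
time: 9.72
tool_pos: [0.6261, 0.2423, 0.0876]
ee_rot: [3.141, -0.0, -0.797]
wrist_force: [-0.0, 0.3, -0.4]
width: 0.0537
```

```bash
python3 - <<'E'
from h import *
s=snap("side","s18")
plan([.6264,.2427,.09],-45.8)
im=cv2.imread("pics/s18.png")
cv2.imwrite("pics/s18c.png",cv2.resize(im[200:300,180:300],None,fx=6,fy=6,interpolation=cv2.INTER_CUBIC))
s=snap("wrist","w18")
im=cv2.imread("pics/w18.png")
a=cv2.resize(im[150:310,190:370],None,fx=4.2,fy=4.2,interpolation=cv2.INTER_CUBIC)
cv2.imwrite("pics/w18c.png",cv2.convertScaleAbs(a,alpha=2.5))
E
```

```text
t 9.77 pos [0.626  0.2422 0.0875] rot [ 1.7992e+02 -2.0000e-02 -4.5640e+01] F [ 0.44  0.71 -1.9 ] w 0.0538
tool shift mm [-0.  -0.6 -2.5] rotvec deg [ 0.08 -0.02  0.16]
shift mm after the turn [-0.  -0.6 -2.5]
```

View pics/s18c.png

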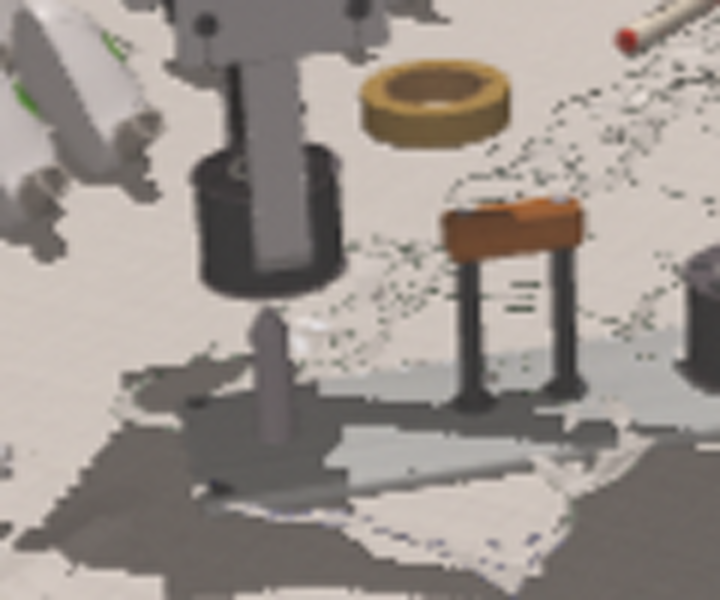

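View pics/w18c.png

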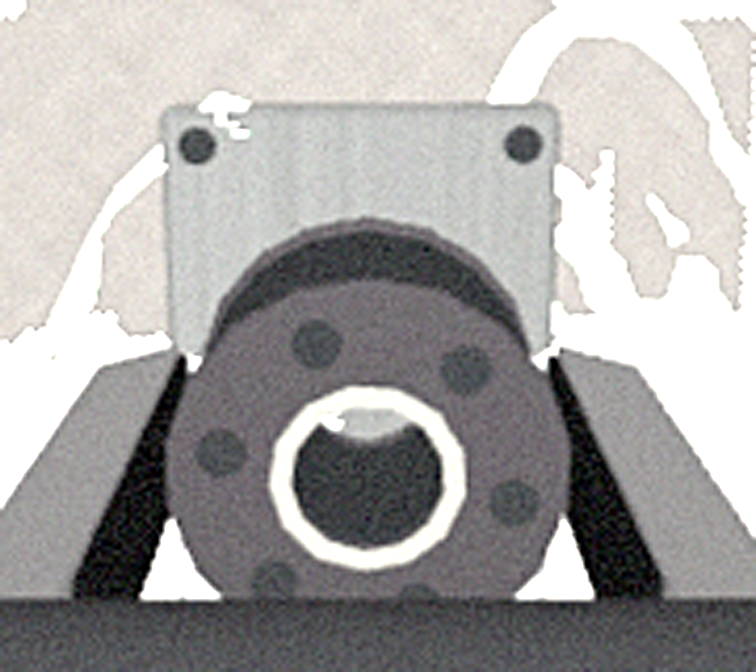

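jog_arm:
  series:
    - {"x":-0.0005,"y":-0.001,"z":0.004,"rx":0,"ry":0,"rz":0}
    - {"x":0,"y":0,"z":0.004,"rx":0,"ry":0,"rz":0}
    - {"x":0,"y":0,"z":0.004,"rx":0,"ry":0,"rz":0}
    - {"x":0,"y":0,"z":0.004,"rx":0,"ry":0,"rz":0}
    - {"x":0,"y":0,"z":0.003,"rx":0,"ry":0,"rz":0}
    - {"x":0,"y":0,"z":0,"rx":0,"ry":0,"rz":0}
    - {"x":0,"y":0,"z":0,"rx":0,"ry":0,"rz":0}

```text
time: 10.4
tool_pos: [0.6268, 0.2436, 0.0673]
ee_rot: [-3.142, -0.001, -0.796]
wrist_force: [-1.2, 0.2, -1.2]
width: 0.0538
```

```bash
python3 - <<'E'
from h import *
s=snap("side","s19")
plan([.6267,.2432,.022],-45.7)
im=cv2.imread("pics/s19.png")
cv2.imwrite("pics/s19c.png",cv2.resize(im[200:300,180:300],None,fx=6,fy=6,interpolation=cv2.INTER_CUBIC))
E
```

```text
t 10.45 pos [0.6267 0.2437 0.0672] rot [ 1.7999e+02 -5.0000e-02 -4.5630e+01] F [ 0.01  0.39 -0.82] w 0.0538
tool shift mm [ 0.3  0.3 45.2] rotvec deg [ 0.01 -0.05  0.07]
shift mm after the turn [ 0.3  0.3 45.2]
```

View pics/s19c.png

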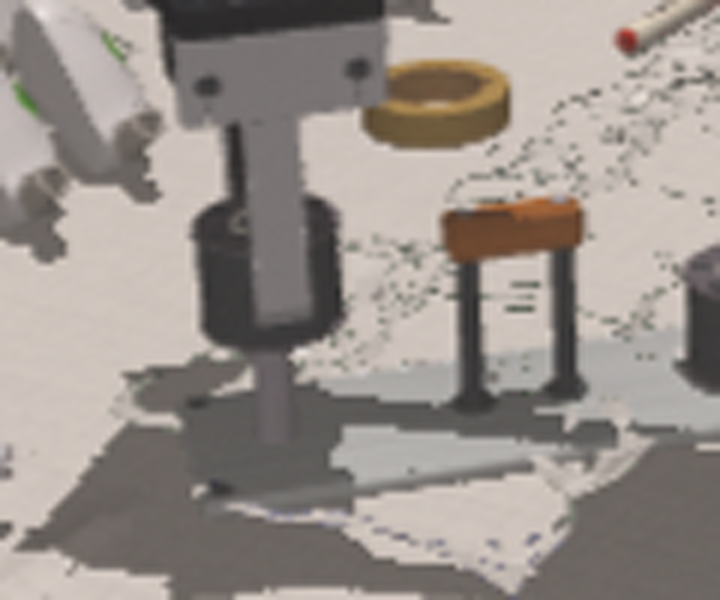

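jog_arm:
  series:
    - {"x":0,"y":0,"z":0.004,"rx":0,"ry":0,"rz":0}
    - {"x":0,"y":0,"z":0.004,"rx":0,"ry":0,"rz":0}
    - {"x":0,"y":0,"z":0.004,"rx":0,"ry":0,"rz":0}
    - {"x":0,"y":0,"z":0.004,"rx":0,"ry":0,"rz":0}
    - {"x":0,"y":0,"z":0.004,"rx":0,"ry":0,"rz":0}
    - {"x":0,"y":0,"z":0.004,"rx":0,"ry":0,"rz":0}
    - {"x":0,"y":0,"z":0.004,"rx":0,"ry":0,"rz":0}
    - {"x":0,"y":0,"z":0,"rx":0,"ry":0,"rz":0}
    - {"x":0,"y":0,"z":0,"rx":0,"ry":0,"rz":0}

```text
time: 11.2
tool_pos: [0.6267, 0.2436, 0.0361]
ee_rot: [3.141, -0.001, -0.796]
wrist_force: [0.3, -0.7, -0.9]
width: 0.0536
```

```bash
python3 - <<'E'
from h import *
plan([.6267,.2435,.022],-45.7)
E
```

```text
t 11.2 pos [0.6267 0.2436 0.0361] rot [ 1.7999e+02 -5.0000e-02 -4.5630e+01] F [ 0.34 -0.67 -0.95] w 0.0536
tool shift mm [-0.   0.1 14.1] rotvec deg [ 0.01 -0.05  0.07]
shift mm after the turn [ 0.   0.1 14.1]
```

jog_arm:
  series:
    - {"x":0,"y":0,"z":0.003,"rx":0,"ry":0,"rz":0}
    - {"x":0,"y":0,"z":0.003,"rx":0,"ry":0,"rz":0}
    - {"x":0,"y":0,"z":0.003,"rx":0,"ry":0,"rz":0}
    - {"x":0,"y":0,"z":0.002,"rx":0,"ry":0,"rz":0}
    - {"x":0,"y":0,"z":0,"rx":0,"ry":0,"rz":0}
    - {"x":0,"y":0,"z":0,"rx":0,"ry":0,"rz":0}

```text
time: 11.7
tool_pos: [0.627, 0.2436, 0.0243]
ee_rot: [-3.141, -0.001, -0.796]
wrist_force: [-0.0, -0.1, -1.5]
width: 0.0537
```

```bash
python3 - <<'E'
from h import *
plan([.6267,.2435,.0215],-45.7)
s=snap("side","s20")
im=cv2.imread("pics/s20.png")
cv2.imwrite("pics/s20c.png",cv2.resize(im[200:300,180:300],None,fx=6,fy=6,interpolation=cv2.INTER_CUBIC))
E
```

```text
t 11.7 pos [0.627  0.2436 0.0243] rot [-1.7997e+02 -7.0000e-02 -4.5630e+01] F [-0.03 -0.14 -1.51] w 0.0537
tool shift mm [-0.1  0.3  2.8] rotvec deg [-0.03 -0.07  0.07]
shift mm after the turn [-0.1  0.3  2.8]
```

View pics/s20c.png

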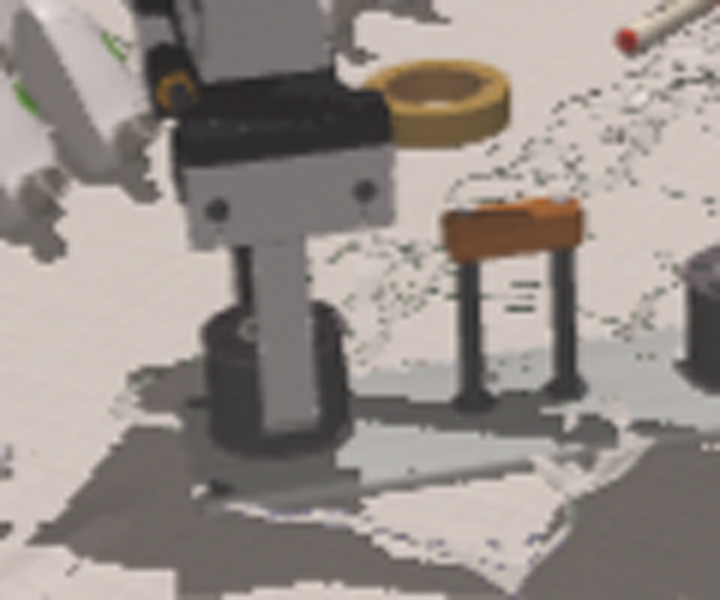

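Nearly down; lower gently until contact.

jog_arm:
  series:
    - {"x":0,"y":0,"z":0.0015,"rx":0,"ry":0,"rz":0}
    - {"x":0,"y":0,"z":0.001,"rx":0,"ry":0,"rz":0}
    - {"x":0,"y":0,"z":0.001,"rx":0,"ry":0,"rz":0}
    - {"x":0,"y":0,"z":0,"rx":0,"ry":0,"rz":0}

```text
time: 12.08
tool_pos: [0.6276, 0.2438, 0.0214]
ee_rot: [-3.14, -0.002, -0.796]
wrist_force: [0.1, 0.3, -0.4]
width: 0.0535
```

jog_arm:
  series:
    - {"x":0,"y":0,"z":0,"rx":0,"ry":0,"rz":0}
    - {"x":0,"y":0,"z":0,"rx":0,"ry":0,"rz":0}
    - {"x":0,"y":0,"z":0,"rx":0,"ry":0,"rz":0}
    - {"x":0,"y":0,"z":0,"rx":0,"ry":0,"rz":0}
    - {"x":0,"y":0,"z":0,"rx":0,"ry":0,"rz":0}
    - {"x":0,"y":0,"z":0,"rx":0,"ry":0,"rz":0}
    - {"x":0,"y":0,"z":0,"rx":0,"ry":0,"rz":0}
  claw: 1

```text
time: 12.67
tool_pos: [0.6288, 0.2442, 0.0233]
ee_rot: [-3.137, -0.004, -0.796]
wrist_force: [-0.0, 0.4, 0.0]
width: 0.0938
```

jog_arm:
  series:
    - {"x":0,"y":0,"z":-0.006,"rx":0,"ry":0,"rz":0}
    - {"x":0,"y":0,"z":-0.012,"rx":0,"ry":0,"rz":0}
    - {"x":0,"y":0,"z":-0.02,"rx":0,"ry":0,"rz":0}
    - {"x":0,"y":0,"z":-0.03,"rx":0,"ry":0,"rz":0}
    - {"x":0,"y":0,"z":-0.035,"rx":0,"ry":0,"rz":0}
    - {"x":0,"y":0,"z":-0.035,"rx":0,"ry":0,"rz":0}
    - {"x":0,"y":0,"z":-0.035,"rx":0,"ry":0,"rz":0}
    - {"x":0,"y":0,"z":-0.02,"rx":0,"ry":0,"rz":0}
    - {"x":0,"y":0,"z":0,"rx":0,"ry":0,"rz":0}

```text
time: 13.42
tool_pos: [0.6257, 0.2435, 0.2294]
ee_rot: [-3.139, -0.002, -0.796]
wrist_force: [-0.3, -0.4, 0.9]
width: 0.0939
```

```bash
python3 - <<'E'
from h import *
s=snap("side","s21")
im=cv2.imread("pics/s21.png")
cv2.imwrite("pics/s21c.png",cv2.resize(im[190:300,180:340],None,fx=5,fy=5,interpolation=cv2.INTER_CUBIC))
y=np.array([np.cos(np.radians(44.2)),np.sin(np.radians(44.2))])
c=np.array([.627,.2435])-.092*y; print(c)
plan([c[0],c[1],.2],-45.7)
b=c-.045*y
plan([b[0],b[1],.2],-45.7)
E
```

```text
[0.56104422 0.17936081]
t 13.47 pos [0.6254 0.2434 0.228 ] rot [-1.799e+02 -1.100e-01 -4.563e+01] F [-0.65  0.64  1.14] w 0.0939
tool shift mm [ 0.7 90.9 27.8] rotvec deg [-0.1  -0.11  0.07]
shift mm after the turn [ 0.9 90.8 28. ]
t 13.47 pos [0.6254 0.2434 0.228 ] rot [-1.799e+02 -1.100e-01 -4.563e+01] F [-0.65  0.64  1.14] w 0.0939
tool shift mm [  0.6 135.8  27.7] rotvec deg [-0.1  -0.11  0.07]
shift mm after the turn [  0.8 135.8  28. ]
```

View pics/s21c.png

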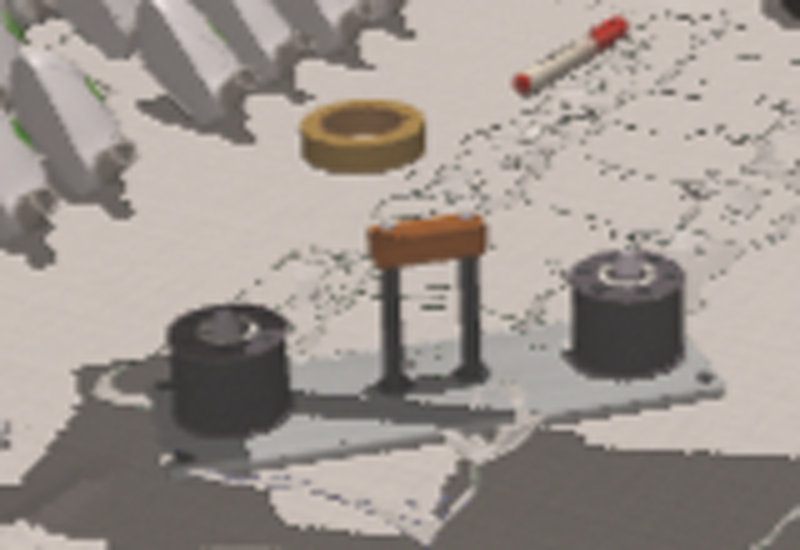

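jog_arm:
  series:
    - {"x":0,"y":0.012,"z":0,"rx":0,"ry":0,"rz":0}
    - {"x":0,"y":0.025,"z":0,"rx":0,"ry":0,"rz":0}
    - {"x":0,"y":0.025,"z":0,"rx":0,"ry":0,"rz":0}
    - {"x":0,"y":0.025,"z":0,"rx":0,"ry":0,"rz":0}
    - {"x":0,"y":0.025,"z":0,"rx":0,"ry":0,"rz":0}
    - {"x":0,"y":0.015,"z":0,"rx":0,"ry":0,"rz":0}
    - {"x":0,"y":0.006,"z":0,"rx":0,"ry":0,"rz":0}
    - {"x":0,"y":0,"z":0,"rx":0,"ry":0,"rz":0}
    - {"x":0,"y":0,"z":0,"rx":0,"ry":0,"rz":0}
    - {"x":0,"y":0,"z":0,"rx":0,"ry":0,"rz":0}

```text
time: 14.3
tool_pos: [0.5201, 0.1466, 0.2105]
ee_rot: [3.123, 0.012, -0.795]
wrist_force: [0.1, 0.3, -0.4]
width: 0.0943
```

```bash
python3 - <<'E'
from h import *
s=snap("wrist","w22")
plan([.561,.1794,.2],-45.7)
im=cv2.imread("pics/w22.png")
a=cv2.resize(im[60:260,190:370],None,fx=3,fy=3,interpolation=cv2.INTER_CUBIC)
cv2.imwrite("pics/w22c.png",cv2.convertScaleAbs(a,alpha=1.6))
E
```

```text
t 14.35 pos [0.5202 0.1467 0.2103] rot [178.94   0.7  -45.53] F [ 0.06 -0.33  0.  ] w 0.0938
tool shift mm [  5.4 -52.2   9.3] rotvec deg [1.06 0.7  0.18]
shift mm after the turn [  5.1 -52.   10.3]
```

View pics/w22c.png

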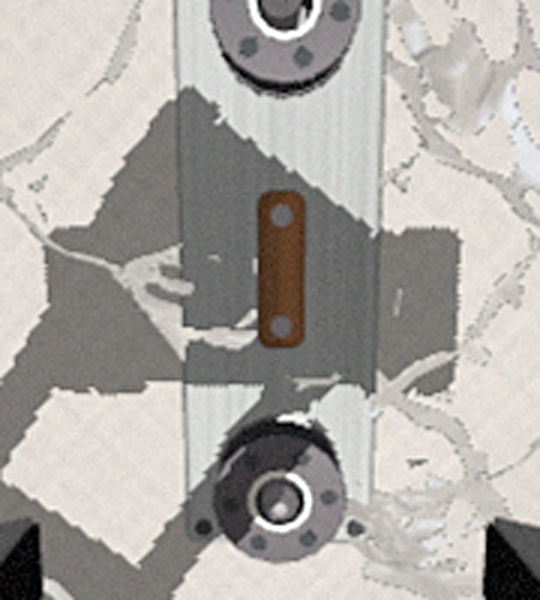

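```bash
python3 - <<'E'
from h import *
s=snap("wrist","w23")
a=toolray(s,282/3+190,190/3+60,.087);b=toolray(s,281/3+190,347/3+60,.087)
print(np.linalg.norm(a-b),np.degrees(np.arctan2(*(a-b)[[1,0]]))-90)
c=(a+b)/2;print(c)
l=toolray(s,(283)/3+190,6/3+60,.048);m=toolray(s,278/3+190,502/3+60,.048)
print((l+m)/2,np.linalg.norm(l-m),np.degrees(np.arctan2(*(l-m)[[1,0]]))-90)
plan([c[0],c[1],.12],-45.7)
E
```

```text
offset world [ 0.059   0.05   -0.1236] -> world pt [0.5793 0.1968 0.087 ] in tool [  7.1 -79.4 122.1] tool_pos [0.5203 0.1468 0.2106] [178.95   0.68 -45.52]
offset world [ 0.0227  0.0143 -0.1236] -> world pt [0.5431 0.1611 0.087 ] in tool [  7.2 -28.5 123. ] tool_pos [0.5203 0.1468 0.2106] [178.95   0.68 -45.52]
0.05085936491447029 -45.49991024518442
[0.561188   0.17896306 0.087     ]
offset world [ 0.1038  0.0933 -0.1626] -> world pt [0.6241 0.2401 0.048 ] in tool [   8.1 -142.4  159.9] tool_pos [0.5203 0.1468 0.2106] [178.95   0.68 -45.52]
offset world [-0.0258 -0.033  -0.1626] -> world pt [0.4945 0.1138 0.048 ] in tool [  7.4  38.6 163.2] tool_pos [0.5203 0.1468 0.2106] [178.95   0.68 -45.52]
[0.55932224 0.17691037 0.048     ] 0.18097869535919298 -45.73439549697697
t 14.4 pos [0.5203 0.1468 0.2106] rot [178.95   0.68 -45.52] F [ 0.41 -0.19  0.26] w 0.094
tool shift mm [  6.8 -53.3  89.5] rotvec deg [1.05 0.68 0.18]
shift mm after the turn [  5.5 -51.7  90.6]
```

jog_arm:
  series:
    - {"x":0.002,"y":-0.012,"z":0,"rx":0.5,"ry":0.3,"rz":0.1}
    - {"x":0.002,"y":-0.018,"z":0,"rx":0.5,"ry":0.3,"rz":0.1}
    - {"x":0.001,"y":-0.014,"z":0.01,"rx":0,"ry":0,"rz":0}
    - {"x":0,"y":-0.006,"z":0.02,"rx":0,"ry":0,"rz":0}
    - {"x":0,"y":-0.002,"z":0.02,"rx":0,"ry":0,"rz":0}
    - {"x":0,"y":0,"z":0.012,"rx":0,"ry":0,"rz":0}
    - {"x":0,"y":0,"z":0.006,"rx":0,"ry":0,"rz":0}
    - {"x":0,"y":0,"z":0,"rx":0,"ry":0,"rz":0}
    - {"x":0,"y":0,"z":0,"rx":0,"ry":0,"rz":0}
    - {"x":0,"y":0,"z":0,"rx":0,"ry":0,"rz":0}

```text
time: 15.23
tool_pos: [0.5729, 0.1901, 0.1394]
ee_rot: [-3.131, -0.003, -0.793]
wrist_force: [-0.8, 0.5, 0.7]
width: 0.0938
```

```bash
python3 - <<'E'
from h import *
plan([.5612,.1792,.10],-45.6)
E
```

```text
t 15.23 pos [0.5729 0.1901 0.1394] rot [-1.7939e+02 -1.5000e-01 -4.5460e+01] F [-0.82  0.54  0.68] w 0.0938
tool shift mm [-0.6 16.4 39.3] rotvec deg [-0.61 -0.15  0.14]
shift mm after the turn [-0.4 15.9 39.4]
```

jog_arm:
  series:
    - {"x":0,"y":0.007,"z":0,"rx":-0.3,"ry":-0.1,"rz":0.1}
    - {"x":0,"y":0.005,"z":0.003,"rx":-0.3,"ry":0,"rz":0}
    - {"x":0,"y":0.002,"z":0.006,"rx":0,"ry":0,"rz":0}
    - {"x":0,"y":0.001,"z":0.006,"rx":0,"ry":0,"rz":0}
    - {"x":0,"y":0,"z":0.006,"rx":0,"ry":0,"rz":0}
    - {"x":0,"y":0,"z":0.003,"rx":0,"ry":0,"rz":0}
    - {"x":0,"y":0,"z":0,"rx":0,"ry":0,"rz":0}
    - {"x":0,"y":0,"z":0,"rx":0,"ry":0,"rz":0}

```text
time: 15.9
tool_pos: [0.5628, 0.1782, 0.1173]
ee_rot: [-3.136, -0.005, -0.797]
wrist_force: [0.9, 0.1, 0.2]
width: 0.0943
```

```bash
python3 - <<'E'
from h import *
plan([.5612,.1792,.06],-45.6)
s=snap("wrist","w24")
im=cv2.imread("pics/w24.png")
a=cv2.resize(im[120:300,190:370],None,fx=3,fy=3,interpolation=cv2.INTER_CUBIC)
cv2.imwrite("pics/w24c.png",cv2.convertScaleAbs(a,alpha=1.6))
E
```

```text
t 15.9 pos [0.5628 0.1782 0.1173] rot [-179.69   -0.28  -45.64] F [0.86 0.1  0.15] w 0.0943
tool shift mm [-2.1  0.8 57.2] rotvec deg [-0.31 -0.28 -0.04]
shift mm after the turn [-1.9  0.5 57.3]
```

View pics/w24c.png

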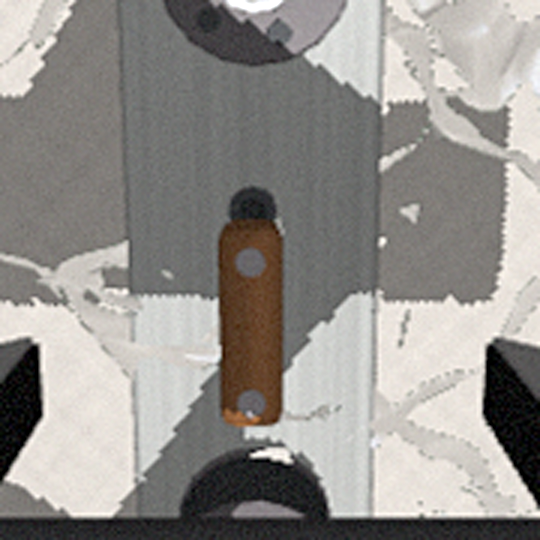

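jog_arm:
  series:
    - {"x":-0.0015,"y":0.0005,"z":0.004,"rx":-0.3,"ry":-0.2,"rz":0}
    - {"x":-0.001,"y":0,"z":0.006,"rx":0,"ry":0,"rz":0}
    - {"x":0,"y":0,"z":0.006,"rx":0,"ry":0,"rz":0}
    - {"x":0,"y":0,"z":0.006,"rx":0,"ry":0,"rz":0}
    - {"x":0,"y":0,"z":0.006,"rx":0,"ry":0,"rz":0}
    - {"x":0,"y":0,"z":0.005,"rx":0,"ry":0,"rz":0}
    - {"x":0,"y":0,"z":0.003,"rx":0,"ry":0,"rz":0}
    - {"x":0,"y":0,"z":0,"rx":0,"ry":0,"rz":0}
    - {"x":0,"y":0,"z":0,"rx":0,"ry":0,"rz":0}
    - {"x":0,"y":0,"z":0,"rx":0,"ry":0,"rz":0}

```text
time: 16.78
tool_pos: [0.5603, 0.1801, 0.0763]
ee_rot: [3.14, 0.0, -0.796]
wrist_force: [0.2, -0.3, -0.2]
width: 0.0938
```

```bash
python3 - <<'E'
from h import *
s=snap("wrist","w25")
plan([.5612,.1792,.059],-45.6)
im=cv2.imread("pics/w25.png")
a=cv2.resize(im[120:300,190:370],None,fx=3,fy=3,interpolation=cv2.INTER_CUBIC)
cv2.imwrite("pics/w25c.png",cv2.convertScaleAbs(a,alpha=1.6))
E
```

```text
t 16.83 pos [0.5604 0.1801 0.0764] rot [ 1.7991e+02 -1.0000e-02 -4.5610e+01] F [ 0.31  0.1  -0.28] w 0.0938
tool shift mm [ 1.2  0.  17.4] rotvec deg [ 0.09 -0.01 -0.01]
shift mm after the turn [ 1.2  0.  17.4]
```

View pics/w25c.png

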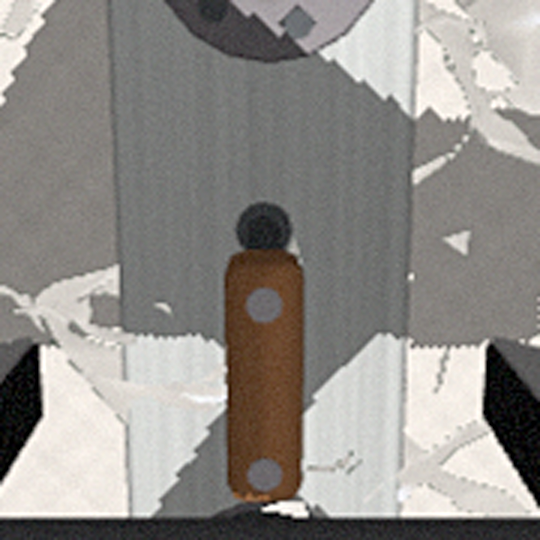

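```bash
python3 - <<'E'
from h import *
s=snap("wrist","w26")
toolray(s,264/3+190,389.5/3+120,.087)
E
```

```text
offset world [0.0016 0.0009 0.0104] -> world pt [0.5621 0.181  0.087 ] in tool [  0.5  -1.8 -10.4] tool_pos [0.5605 0.1801 0.0766] [ 1.7993e+02 -2.0000e-02 -4.5610e+01]
```

jog_arm:
  series:
    - {"x":0.0005,"y":0,"z":0.004,"rx":0,"ry":0,"rz":0}
    - {"x":0,"y":0,"z":0.005,"rx":0,"ry":0,"rz":0}
    - {"x":0,"y":0,"z":0.004,"rx":0,"ry":0,"rz":0}
    - {"x":0,"y":0,"z":0.002,"rx":0,"ry":0,"rz":0}
    - {"x":0,"y":0,"z":0,"rx":0,"ry":0,"rz":0}
    - {"x":0,"y":0,"z":0,"rx":0,"ry":0,"rz":0}

```text
time: 17.38
tool_pos: [0.5615, 0.1798, 0.061]
ee_rot: [-3.141, -0.001, -0.796]
wrist_force: [-0.7, 0.4, 0.0]
width: 0.094
```

```bash
python3 - <<'E'
from h import *
plan([.5612,.1792,.059],-45.6)
E
```

```text
t 17.38 pos [0.5615 0.1798 0.061 ] rot [-1.7997e+02 -8.0000e-02 -4.5620e+01] F [-0.67  0.44  0.02] w 0.094
tool shift mm [0.2 0.6 2. ] rotvec deg [-0.03 -0.08 -0.02]
shift mm after the turn [0.2 0.6 2. ]
```

jog_arm:
  series:
    - {"x":0,"y":-0.0005,"z":0.002,"rx":0,"ry":0,"rz":0}
    - {"x":0,"y":0,"z":0,"rx":0,"ry":0,"rz":0}
    - {"x":0,"y":0,"z":0,"rx":0,"ry":0,"rz":0}
    - {"x":0,"y":0,"z":0,"rx":0,"ry":0,"rz":0}
    - {"x":0,"y":0,"z":0,"rx":0,"ry":0,"rz":0}
    - {"x":0,"y":0,"z":0,"rx":0,"ry":0,"rz":0}
    - {"x":0,"y":0,"z":0,"rx":0,"ry":0,"rz":0}
    - {"x":0,"y":0,"z":0,"rx":0,"ry":0,"rz":0}
    - {"x":0,"y":0,"z":0,"rx":0,"ry":0,"rz":0}
    - {"x":0,"y":0,"z":0,"rx":0,"ry":0,"rz":0}
  claw: 0

```text
time: 18.22
tool_pos: [0.5624, 0.1803, 0.0595]
ee_rot: [-3.14, -0.002, -0.796]
wrist_force: [-0.6, 0.5, 0.1]
width: 0.0306
```

```bash
python3 - <<'E'
from h import *
s=snap("side","s27")
plan([.5612,.1792,.059],-45.6)
im=cv2.imread("pics/s27.png")
cv2.imwrite("pics/s27c.png",cv2.resize(im[170:300,180:340],None,fx=4.5,fy=4.5,interpolation=cv2.INTER_CUBIC))
E
```

```text
t 18.27 pos [0.5624 0.1803 0.0595] rot [-1.7991e+02 -1.2000e-01 -4.5610e+01] F [ 0.1  -0.08  0.02] w 0.0267
tool shift mm [-0.   1.6  0.5] rotvec deg [-0.09 -0.12 -0.01]
shift mm after the turn [-0.   1.6  0.5]
```

View pics/s27c.png

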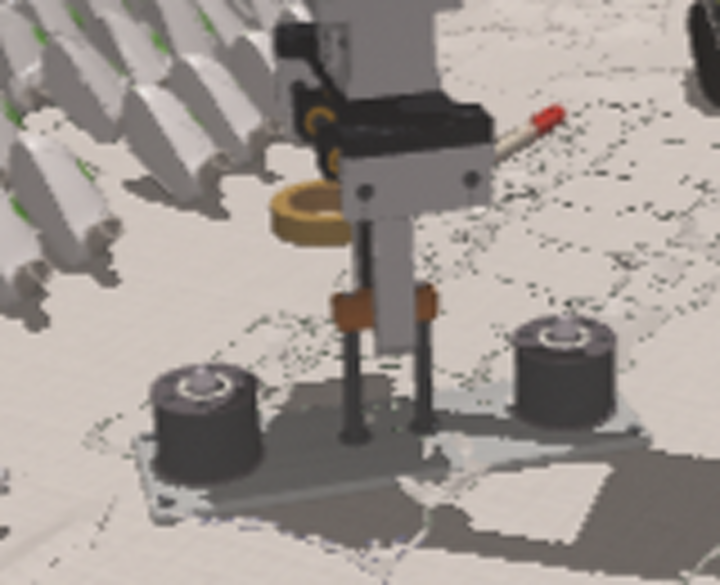

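jog_arm:
  series:
    - {"x":0,"y":0,"z":0,"rx":0,"ry":0,"rz":0}
    - {"x":0,"y":0,"z":0,"rx":0,"ry":0,"rz":0}
    - {"x":0,"y":0,"z":0,"rx":0,"ry":0,"rz":0}
    - {"x":0,"y":0,"z":0,"rx":0,"ry":0,"rz":0}
    - {"x":0,"y":0,"z":0,"rx":0,"ry":0,"rz":0}
    - {"x":0,"y":0,"z":0,"rx":0,"ry":0,"rz":0}

```text
time: 18.77
tool_pos: [0.5618, 0.1808, 0.0594]
ee_rot: [-3.14, -0.001, -0.796]
wrist_force: [-0.8, -0.4, -0.2]
width: 0.0159
```

jog_arm:
  series:
    - {"x":0,"y":0,"z":-0.003,"rx":0,"ry":0,"rz":0}
    - {"x":0,"y":0,"z":-0.004,"rx":0,"ry":0,"rz":0}
    - {"x":0,"y":0,"z":-0.005,"rx":0,"ry":0,"rz":0}
    - {"x":0,"y":0,"z":-0.005,"rx":0,"ry":0,"rz":0}
    - {"x":0,"y":0,"z":-0.003,"rx":0,"ry":0,"rz":0}
    - {"x":0,"y":0,"z":0,"rx":0,"ry":0,"rz":0}
    - {"x":0,"y":0,"z":0,"rx":0,"ry":0,"rz":0}

```text
time: 19.35
tool_pos: [0.5574, 0.1793, 0.0741]
ee_rot: [3.131, 0.006, -0.796]
wrist_force: [0.1, -0.1, -5.8]
width: 0.0155
```

```bash
python3 - <<'E'
from h import *
s=snap("side","s28")
plan([.5612,.1792,.21],-45.6)
print(robot.get_obs()["wrist_torque"])
im=cv2.imread("pics/s28.png")
cv2.imwrite("pics/s28c.png",cv2.resize(im[170:300,180:340],None,fx=4.5,fy=4.5,interpolation=cv2.INTER_CUBIC))
E
```

```text
t 19.4 pos [0.5575 0.1793 0.0742] rot [179.4    0.32 -45.62] F [-0.33 -0.48 -5.6 ] w 0.016
tool shift mm [   1.9   -1.2 -135.8] rotvec deg [ 0.6   0.32 -0.02]
shift mm after the turn [   2.7   -2.6 -135.8]
[-0.02319463 -0.05262259  0.01387519]
```

View pics/s28c.png

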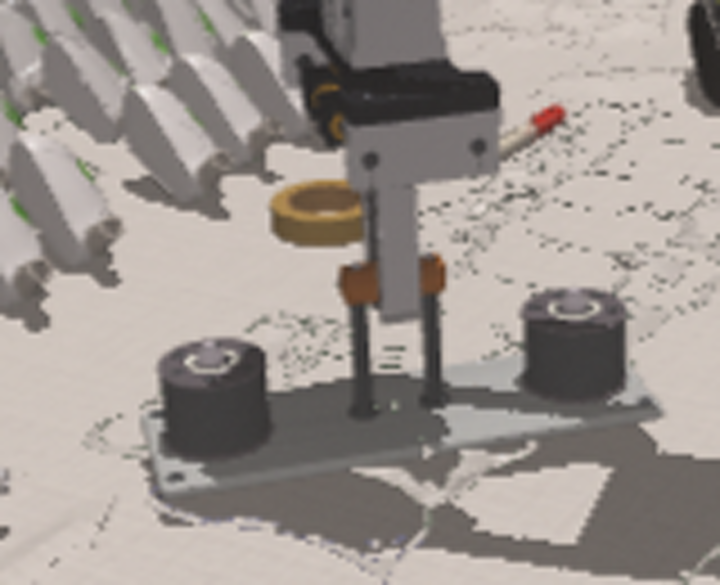

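jog_arm:
  series:
    - {"x":0,"y":0,"z":-0.005,"rx":0.3,"ry":0.2,"rz":0}
    - {"x":0,"y":0,"z":-0.008,"rx":0.2,"ry":0.1,"rz":0}
    - {"x":0,"y":0,"z":-0.011,"rx":0,"ry":0,"rz":0}
    - {"x":0,"y":0,"z":-0.013,"rx":0,"ry":0,"rz":0}
    - {"x":0,"y":0,"z":-0.013,"rx":0,"ry":0,"rz":0}
    - {"x":0,"y":0,"z":-0.013,"rx":0,"ry":0,"rz":0}
    - {"x":0,"y":0,"z":-0.013,"rx":0,"ry":0,"rz":0}
    - {"x":0,"y":0,"z":-0.013,"rx":0,"ry":0,"rz":0}
    - {"x":0,"y":0,"z":-0.012,"rx":0,"ry":0,"rz":0}
    - {"x":0,"y":0,"z":-0.009,"rx":0,"ry":0,"rz":0}
    - {"x":0,"y":0,"z":-0.006,"rx":0,"ry":0,"rz":0}
    - {"x":0,"y":0,"z":-0.003,"rx":0,"ry":0,"rz":0}

```text
time: 20.4
tool_pos: [0.5571, 0.1794, 0.2083]
ee_rot: [-3.138, -0.003, -0.796]
wrist_force: [-0.1, 0.1, -5.6]
width: 0.0157
```

jog_arm:
  series:
    - {"x":0,"y":0,"z":-0.002,"rx":0,"ry":0,"rz":0}
    - {"x":0,"y":0,"z":-0.001,"rx":0,"ry":0,"rz":0}
    - {"x":0,"y":0,"z":0,"rx":0,"ry":0,"rz":0}
    - {"x":0,"y":0,"z":0,"rx":0,"ry":0,"rz":0}
    - {"x":0,"y":0,"z":0,"rx":0,"ry":0,"rz":0}
    - {"x":0,"y":0,"z":0,"rx":0,"ry":0,"rz":0}

```text
time: 20.9
tool_pos: [0.5562, 0.1792, 0.2101]
ee_rot: [-3.141, -0.001, -0.796]
wrist_force: [0.1, 0.2, -6.7]
width: 0.0155
```

```bash
python3 - <<'E'
from h import *
plan([.5612,.1792,.21],-45.6)
E
```

```text
t 20.9 pos [0.5562 0.1792 0.2101] rot [-1.7994e+02 -8.0000e-02 -4.5610e+01] F [ 0.12  0.16 -6.7 ] w 0.0155
tool shift mm [ 3.5 -3.6  0.1] rotvec deg [-0.06 -0.08 -0.01]
shift mm after the turn [ 3.5 -3.6  0.1]
```

Settle and check.

jog_arm:
  series:
    - {"x":0,"y":0,"z":0,"rx":0,"ry":0,"rz":0}
    - {"x":0,"y":0,"z":0,"rx":0,"ry":0,"rz":0}
    - {"x":0,"y":0,"z":0,"rx":0,"ry":0,"rz":0}
    - {"x":0,"y":0,"z":0,"rx":0,"ry":0,"rz":0}
    - {"x":0,"y":0,"z":0,"rx":0,"ry":0,"rz":0}
    - {"x":0,"y":0,"z":0,"rx":0,"ry":0,"rz":0}

```text
time: 21.4
tool_pos: [0.5555, 0.179, 0.208]
ee_rot: [3.139, 0.001, -0.796]
wrist_force: [-0.1, 0.6, -6.4]
width: 0.0158
```

```bash
python3 - <<'E'
from h import *
s=snap("side","s30"); plan([.5612,.1792,.21],-45.6)
im=cv2.imread("pics/s30.png")
cv2.imwrite("pics/s30c.png",cv2.resize(im[100:300,180:360],None,fx=3,fy=3,interpolation=cv2.INTER_CUBIC))
s=snap("wrist","w30"); plan([.5612,.1792,.21],-45.6); print(robot.get_obs()["qvel"].round(4))
s=snap("top","t30")
E
```

```text
t 21.45 pos [0.5555 0.179  0.208 ] rot [ 1.7988e+02  4.0000e-02 -4.5610e+01] F [-0.05  0.71 -5.15] w 0.0153
tool shift mm [ 3.9 -4.2 -2. ] rotvec deg [ 0.12  0.04 -0.01]
shift mm after the turn [ 3.9 -4.2 -2. ]
t 21.5 pos [0.5555 0.179  0.208 ] rot [ 1.7988e+02  4.0000e-02 -4.5610e+01] F [-0.71  0.89 -6.61] w 0.0159
tool shift mm [ 3.8 -4.2 -2. ] rotvec deg [ 0.12  0.04 -0.01]
shift mm after the turn [ 3.8 -4.2 -2. ]
[-0.001   0.0017 -0.0011 -0.001   0.0002 -0.0005]
```

View pics/s30c.png

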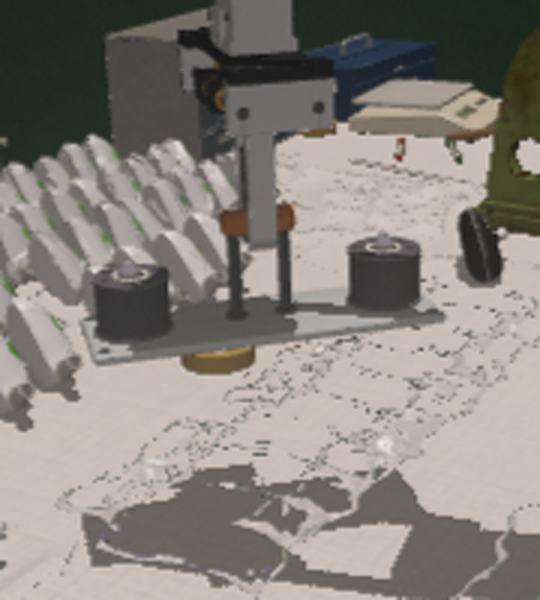

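View pics/w30.png

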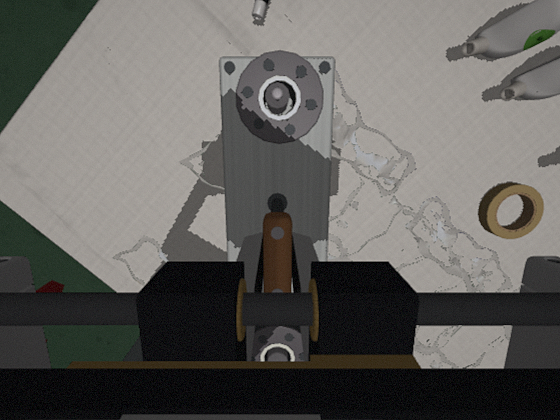

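View pics/t30.png

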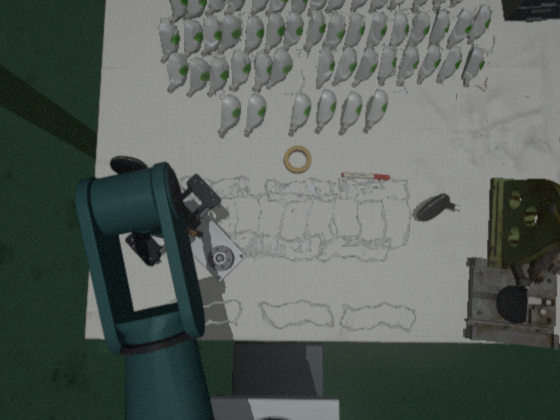

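```bash
python3 - <<'E'
from bench import ticket
print(ticket.close_job())
E
```

```text
the job is handed in; nothing more can be done
None
```

I put the spare reel on the empty spindle, pushed it down to the plate and let go. Then I lifted the caddy by its grip bar and handed the job in at about 21.6 s while still holding it; the system gave no verdict.

**Last checks at hand-in:**
- **Height:** the TCP stood at z = 0.208 m, which puts the caddy's underside about 0.15 m up.
- **Steadiness:** the tool was within 0.2° of vertical, and all joint speeds were below 0.002 rad/s.
- **Grip:** the finger opening was 15.5 mm on the 16 mm bar. The wrist carried about 5–7 N, which fits the caddy plus two reels (about 5.7 N).
- **Reels:** the side and wrist pictures show both reels seated, with the spindle tips standing above them.
- **Level:** the caddy looks level in the side picture; I did not measure its angle.
- **Bystanders:** the tape roll, the marker and the right club head look unmoved in the top picture. The left club head is partly hidden by the arm there, but nothing came near it.

**Disagreements:** early on, the side camera's positions differed from the top camera's by about 8 mm, so I worked from the wrist and top cameras. Before the bar grasp, the camera and the arm's own position reading differed by about 2 mm along the bar, and I went between the two.

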